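Strip the gang mould of cast screen-prop blocks

TASK

Strip the gang mould: first draw all three divider plates straight up out of their slots and put them in the wash tub. Then press the lever's black ball knob down to its stop, so that the knockout rods push the cast blocks up out of their cavities, and set every block on the slatted drying board without the blocks touching one another. Leave the lever fully back up with the rods down, ready for the next pour, and do not tip over the ink pots that stand around it.

Things in the scene. Friction and masses are not known exactly. Their poses are not given: they have to be found in the camera images.
- mould: Fixed gang mould of bare aluminium on a dark base plate (110 x 236 mm); mould 90 (x) x 216 (y) mm, top at z = 104 mm. Origin at the centre of the base's underside, z up. Four cavities in a row along its y, centres at y = -75, -25, +25, +75 mm (x = 0), each 62 mm long in x, floor at z = 72 mm; side walls 14 mm thick. Some cavities may be empty.
- mould_top (a point): Centre of the mould's top face (104 mm above the origin of the mould). The divider plates stand between the cavities at mould y = -50, 0, +50 mm, in slots 10 mm wide and 4 mm deep in both side walls, with about 1 mm play all round.
- knockout (a joint): Rise of the knockout rods, m: 0 (level with the cavity floors) to 0.027. One 26 mm steel rod comes up through a hole under each cavity; all four move together with the lever. Fully up, the blocks stand 27 mm proud of the mould top, with 5 mm still inside, and rest there on the rods.
- lever (a joint): Knockout lever, rad. 0: knob up, rods down (start). 0.40 (stop): knob down, rods fully up. It turns about a pin along the mould's x axis at y = -85 mm, z = 46 mm in the mould frame. It is stiff (about 8 N at the knob when empty, up to 18 N while four stuck blocks break loose) and stays wherever it is left.
- lever_knob (a point): Centre of the black ball knob, 36 mm in diameter, on the end of the lever beyond the -y end of the mould, 125 mm from the pin. In the mould frame it goes from y = -199, z = 97 mm (lever at 0) down to y = -210, z = 49 mm (lever at 0.40). Its 12 mm bar joins it from the pin's side.
- tub: Loose open grey wash tub, 136 (x) x 196 (y) x 50 mm high, walls and floor 4 mm. Origin at the centre of its underside. It may be bumped and shift.
- board: Loose slatted timber drying board, 260 (x) x 110 (y) x 18 mm thick; blocks stand on its top at z = 18 mm. Origin at the centre of its underside. It may be bumped and shift.
- block_1: Cast brick-red resin block (a screen prop), 60 (x) x 40 (y) x 32 (z) mm, about 0.1 kg, origin at its centre. At the start it sits flush with the mould top in cavity 1 (mould y = -75 mm), its axes along the mould's, stuck fast by a sprung rubber pad in the cavity wall (3 to 4 N) until the rod knocks it out. Absent in some runs.
- block_2: Cast brick-red resin block (a screen prop), 60 (x) x 40 (y) x 32 (z) mm, about 0.1 kg, origin at its centre. At the start it sits flush with the mould top in cavity 2 (mould y = -25 mm), its axes along the mould's, stuck fast by a sprung rubber pad in the cavity wall (3 to 4 N) until the rod knocks it out. Absent in some runs.
- block_3: Cast brick-red resin block (a screen prop), 60 (x) x 40 (y) x 32 (z) mm, about 0.1 kg, origin at its centre. At the start it sits flush with the mould top in cavity 3 (mould y = 25 mm), its axes along the mould's, stuck fast by a sprung rubber pad in the cavity wall (3 to 4 N) until the rod knocks it out. Absent in some runs.
- block_4: Cast brick-red resin block (a screen prop), 60 (x) x 40 (y) x 32 (z) mm, about 0.1 kg, origin at its centre. At the start it sits flush with the mould top in cavity 4 (mould y = 75 mm), its axes along the mould's, stuck fast by a sprung rubber pad in the cavity wall (3 to 4 N) until the rod knocks it out. Absent in some runs.
- plate_1: Steel divider plate, 8 mm thick (y), 68 mm wide (x), 58 mm tall (z), 0.1 kg, origin at its centre; the top 24 mm narrows to a gripping tab 44 mm wide. At the start it stands in the mould's slot at mould y = -50 mm with 26 mm showing above the mould top; it draws straight up.
- plate_2: Steel divider plate, 8 mm thick (y), 68 mm wide (x), 58 mm tall (z), 0.1 kg, origin at its centre; the top 24 mm narrows to a gripping tab 44 mm wide. At the start it stands in the mould's slot at mould y = 0 mm with 26 mm showing above the mould top; it draws straight up.
- plate_3: Steel divider plate, 8 mm thick (y), 68 mm wide (x), 58 mm tall (z), 0.1 kg, origin at its centre; the top 24 mm narrows to a gripping tab 44 mm wide. At the start it stands in the mould's slot at mould y = 50 mm with 26 mm showing above the mould top; it draws straight up.
- pot_d: Small ink pot with screw lid, 58 mm across, 64 mm high, standing in front of the mould; origin at the centre of its underside. Not part of the job.
- pot_a: Small ink pot with screw lid, 60 mm across, 58 mm high, the leftmost of three standing behind the mould (the other two cannot move); origin at the centre of its underside. Not part of the job.
Mind the look-alikes: they are no part of the job. What is shaped like the block_2 but pink is not meant.

How it is judged (in metres and radians):
On the way, in this order (a step that is already met when the one before it is completed fails the run):
1. all three divider plates are in the wash tub (x of plate_1 in the frame of tub between -0.064 and 0.064 m and y of plate_1 in the frame of tub between -0.094 and 0.094 m and z of plate_1 in the frame of tub between 0 and 0.06 m and x of plate_2 in the frame of tub between -0.064 and 0.064 m and y of plate_2 in the frame of tub between -0.094 and 0.094 m and z of plate_2 in the frame of tub between 0 and 0.06 m and x of plate_3 in the frame of tub between -0.064 and 0.064 m and y of plate_3 in the frame of tub between -0.094 and 0.094 m and z of plate_3 in the frame of tub between 0 and 0.06 m), for 0.2 s.
2. the lever is pressed down to its stop and the rods are up (value of joint lever above 0.37 rad), for 0.2 s.
At the end, for the whole second after the job is handed in: Every plate lies within the tub's walls; every block that was in the mould rests on the drying board (its centre over the board and 12 to 34 mm above its top, so not stacked; any face down), at rest and touching no other block; the lever is back within 0.04 rad of its upper end (all of step 1 and x of block_1 in the frame of board between -0.13 and 0.13 m and y of block_1 in the frame of board between -0.055 and 0.055 m and z of block_1 in the frame of board between 0.03 and 0.052 m and linear speed of each of block_1, block_2, block_3, block_4 below 0.02 m/s and x of block_2 in the frame of board between -0.13 and 0.13 m and y of block_2 in the frame of board between -0.055 and 0.055 m and z of block_2 in the frame of board between 0.03 and 0.052 m and x of block_3 in the frame of board between -0.13 and 0.13 m and y of block_3 in the frame of board between -0.055 and 0.055 m and z of block_3 in the frame of board between 0.03 and 0.052 m and x of block_4 in the frame of board between -0.13 and 0.13 m and y of block_4 in the frame of board between -0.055 and 0.055 m and z of block_4 in the frame of board between 0.03 and 0.052 m and contact force between each of block_2, block_3, block_4 and block_1 below 0.02 N and contact force between each of block_3, block_4 and block_2 below 0.02 N and contact force between block_4 and block_3 below 0.02 N and value of joint lever below 0.04 rad).
It fails at once if an ink pot by the mould is tipped over (angle between any of pot_d, pot_a's own z axis and vertical above 0.6 rad).
Of block_1, block_2, block_3, block_4 only 2 to 4 are there at a start; the rules pass over those that are not, and their reading is None.
At some moment in a run one of tub, board may be knocked a few centimetres aside while the robot is not near it.
Once in a run the grip may slacken for a moment while it holds something.
It also fails if it takes over 210 s, if anything falls off the work surface, if the arm or the gripper's body presses on something with over 40 N, if the wrist force passes 120 N, or if a joint passes its speed limit or range.

ROBOT

A 6-joint arm with a two-finger parallel gripper is mounted at the origin on the work surface; the furniture and walls round the work are solid. World frame = base frame: x ahead of the robot, y to its left, z up, the work surface at z = 0. Lengths are in mm, angles in rad, forces in N, time in s.
With the tool pointing down it reaches from about 300 to 775 mm from the base axis. Payload 14.6 kg.
Tool frame: the origin (TCP) lies on the centre line of the jaws, within the pads' length; the fingertips stand manip.tcp_to_tips ahead of it and the grasp point (between the pads) lies 5 mm behind it (manip.tcp_to_tips is the distance from the TCP to the fingertips, in mm); z points along the fingers, y is the direction in which the jaws open and shut (so a half turn about z gives the same grasp; the last joint's range is limited). The gripper opens to 94 mm and grips with 3 to 60 N. Pads are 16 mm wide; open, the fingers measure 119 mm over their backs; the gripper's body (75 mm by 177 mm) begins 78 mm behind the grasp point.
Start: joints at [1.203, 0.3, 1.521, -0, 1.321, -0.067], TCP at [162.954, 525.295, 197.146] pointing down, gripper open.
Joint ranges: [-3.03, 3.03], [-0.79, 2.21], [0.23, 2.52], [-1.04, 4.18], [0, 3.07], [-2.55, 2.55]. Speed limits (rad/s): [2.22, 2.22, 2.57, 3.14, 3.14, 3.14].

INTERFACE

Orientations are given as [roll, pitch, yaw] about the fixed x, y, z axes, in that order (R = Rz(yaw) Ry(pitch) Rx(roll)).
In Python, from cell import manip, optics, workorder gives the robot as it stands. The module is installed in compiled form; this text tells all that it offers.
- The arm moves only by the tool jog_arm, never from a script. Its argument "deltas" is text: rows parted by semicolons, each of 5 numbers parted by spaces: the shift along the tool's x, y, z in mm, then the turn about the tool's z in rad, then the finger opening in mm, from 0 to 94. In form: tx ty tz twist grip; .... A call has exactly 10 rows; each row is the pose to reach, as a shift and turn from the pose commanded when the call began, along the tool's axes at that moment; what a row does not reach only later rows make up. A row lasts 1/8 s, in which the tool goes at most 62.5 mm and 10.7 degrees, less where a joint would pass 70% of its speed; a pose out of reach is approached as far as the arm can. A call with a gripper value outside its range is refused whole. The fingers move at their own pace and stop on an object; "squeeze" is the grip in N (left out, the last holds). Time passes only in rows, so rows that repeat a pose let the fingers close, or fill a call up. It gives the time, the measured TCP pose, the force and the opening at its end, in the units of the state.
- manip.read_state(): the state, without advancing time (a new reading comes with each control period).
- optics.camera(name): name is "scene" or "top" or "wrist"; returns (picture, depth): 420x560x3 uint8, red, green, blue; 420x560 float32, mm along the optical axis (not along the pixel's ray), 0 where there is no reading.
- optics.get_calibration(name): a dict with "intrinsics" (3x3 intrinsics, pixels), "dist_coeffs" ([k1, k2, p1, p2, k3] as OpenCV has them; the pictures are not rectified), "R" (3x3) and "t" (3): a world point X has camera coordinates R X + t; the wrist camera has in their place "hand_eye" (4x4, takes a point from camera to tool coordinates, whose origin is the TCP and whose axes are the flange's). Camera axes: x right, y down, z forward; pixel columns grow to the right and rows downward; lengths in mm; the calibration is good to about 2 mm. A picture is of the moment at which its call begins: read the wrist's pose just before it. get_calibration takes no time and is no camera call.
- workorder.sign_off(): hands the job in, once; it reports no verdict.
The state is a dict: "clock": time; "joints": joint angles; "qd": joint speeds; "effort": joint torques, N m; "eef_pos": TCP position; "eef_rot": TCP orientation; "wrist_force": force on the tool from outside, world axes, zero at the start; "moment": the same for the moment, N m; "finger_gap": finger opening in mm.
Only numpy, scipy, OpenCV 4.12 (cv2) and the standard library are available. Lean on these libraries where they do the work, as an engineer would, in place of code of your own. Each camera call takes 0.05 s, during which the arm holds its last target.

## Working session

There is one attempt and no reset: what is moved stays moved. The work goes in short steps, Python scripts to look and compute and a tool call to move; the robot and the scene stay as the last step left them, time stands still between calls to the robot, and variables do not carry over. Pictures are saved under pics/ and viewed, and the job is handed in when it is done.

Besides the shell and the picture viewer there is one more tool, called after "Call:" as name(argument=value, ...) on one line, values as JSON. jog_arm: Moves the arm, as the interface text tells. Its arguments: {"type":"object","properties":{"deltas":{"type":"string"},"squeeze":{"type":"number"}},"required":["deltas"]}

```bash
mkdir -p pics
cat > h.py <<'E'
import numpy as np, cv2
from cell import manip, optics, workorder
def shot(n,tag):
    s=manip.read_state(); p,d=optics.camera(n); cv2.imwrite(f'pics/{tag}.png',cv2.cvtColor(p,cv2.COLOR_RGB2BGR)); np.save(f'pics/{tag}_d.npy',d); np.save(f'pics/{tag}_s.npy',np.r_[s['eef_pos'],s['eef_rot']]); return p,d
E
python3 - <<'E'
from h import *
shot('scene','s0');shot('top','t0')
for n in('scene','top','wrist'): print(n,optics.get_calibration(n))
print(manip.read_state(),manip.tcp_to_tips)
E
```

```text
scene {'intrinsics': array([[538.56511658,   0.        , 286.88938504],
       [  0.        , 538.56511658, 212.59690643],
       [  0.        ,   0.        ,   1.        ]]), 'dist_coeffs': array([0.06117872, 0.        , 0.        , 0.        , 0.        ]), 'R': array([[ 0.57557042, -0.81773682, -0.00501908],
       [-0.53310389, -0.37056104, -0.76058185],
       [ 0.62009591,  0.44044411, -0.64922265]]), 't': array([-390.44785905,  355.00822225,  886.67882135])}
top {'intrinsics': array([[434.85564727,   0.        , 284.23146081],
       [  0.        , 434.85564727, 210.0186975 ],
       [  0.        ,   0.        ,   1.        ]]), 'dist_coeffs': array([0.01470375, 0.        , 0.        , 0.        , 0.        ]), 'R': array([[-0.01179321, -0.99969016, -0.02192045],
       [-0.98059732,  0.01585236, -0.1953909 ],
       [ 0.19567785,  0.01919084, -0.98048044]]), 't': array([ -44.93379955,  627.58958469, 1097.75198894])}
wrist {'intrinsics': array([[300.06733573,   0.        , 272.83126252],
       [  0.        , 300.06733573, 208.83200887],
       [  0.        ,   0.        ,   1
[... 418 characters left out ...]
00000e+00,
         1.00000000e+00]])}
{'clock': 0.1, 'joints': array([ 1.20336092e+00,  3.00386662e-01,  1.52152950e+00, -1.49366698e-05,
        1.32073427e+00, -6.65639642e-02]), 'qd': array([ 0.000229  , -0.00258904, -0.00143815,  0.00073867, -0.00094709,
        0.00012577]), 'effort': array([ 2.02644624e-03, -5.32651448e+01, -3.53279972e+01,  7.09747151e-02,
        2.34845770e-02, -6.81008555e-05]), 'eef_pos': array([162.88865075, 525.055355  , 196.65448243]), 'eef_rot': array([-3.14053626e+00, -5.59214232e-05,  2.84072488e+00]), 'wrist_force': array([ 0.35918009, -0.14839278, -0.72532002]), 'moment': array([ 0.02154869, -0.01623231, -0.02023986]), 'finger_gap': 94.1877866298014} 14.0
```

View pics/t0.png

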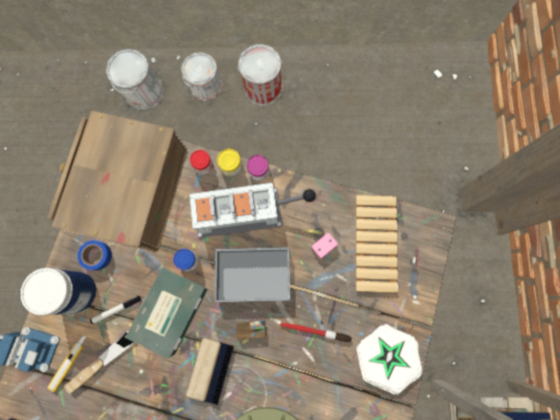

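View pics/s0.png

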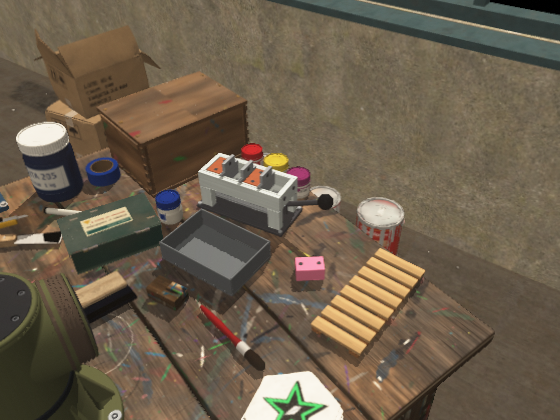

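```bash
cat >> h.py <<'E'
def ray(name,uv,T=None):
    c=optics.get_calibration(name)
    n=cv2.undistortPoints(np.array(uv,float).reshape(-1,1,2),c['intrinsics'],c['dist_coeffs']).reshape(-1,2)
    d=np.c_[n,np.ones(len(n))]
    if name=='wrist':
        from scipy.spatial.transform import Rotation as Ro
        R=Ro.from_euler('xyz',T[3:]).as_matrix(); H=c['hand_eye']
        Rw=R@H[:3,:3]; return T[:3]+R@H[:3,3], d@Rw.T
    R,t=c['R'],c['t']; return -R.T@t, d@R
def onz(name,uv,z,T=None):
    o,d=ray(name,uv,T); return o+d*((z-o[2])/d[:,2])[:,None]
def proj(name,X,T=None):
    c=optics.get_calibration(name); X=np.atleast_2d(np.array(X,float))
    if name=='wrist':
        from scipy.spatial.transform import Rotation as Ro
        R=Ro.from_euler('xyz',T[3:]).as_matrix(); H=c['hand_eye']; Rw=R@H[:3,:3]; o=T[:3]+R@H[:3,3]; Xc=(X-o)@Rw
    else: Xc=X@c['R'].T+c['t']
    return cv2.projectPoints(Xc.reshape(-1,1,3),np.zeros(3),np.zeros(3),c['intrinsics'],c['dist_coeffs'])[0].reshape(-1,2)
def crop(tag,x0,y0,x1,y1,k,out):
    p=cv2.imread(f'pics/{tag}.png')[y0:y1,x0:x1]; cv2.imwrite(f'pics/{out}.png',cv2.resize(p,None,fx=k,fy=k,interpolation=cv2.INTER_CUBIC))
E
python3 - <<'E'
from h import *
crop('t0',180,140,330,310,3.5,'c1'); crop('s0',150,130,430,360,2.8,'c2')
E
```

```text
(no output)
```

View pics/c1.png

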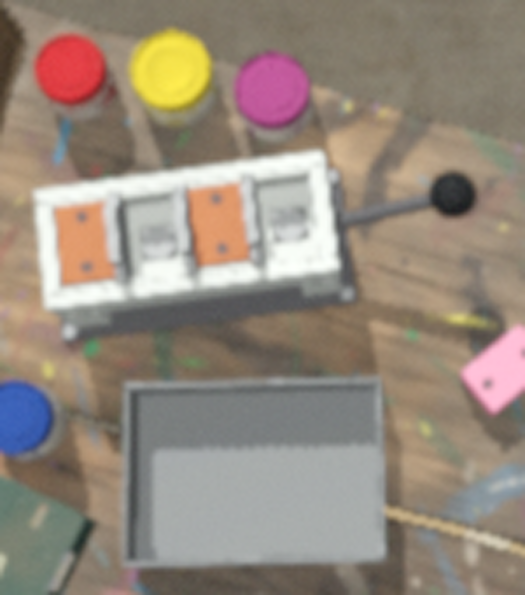

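View pics/c2.png

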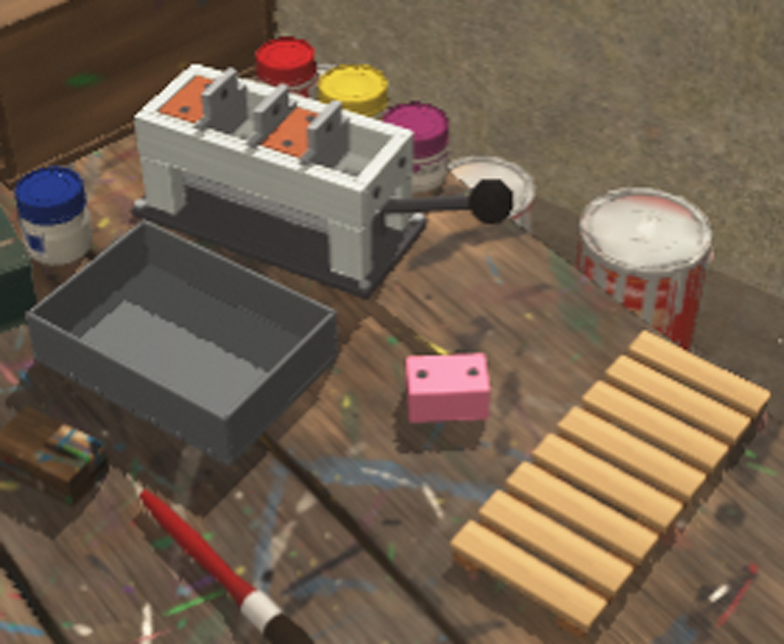

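Run:
```python
from h import *
o=np.array([180,140])
c=onz('top',np.array([[35,190],[325,152],[340,275],[45,308]])/3.5+o,104); print(c.round(1))
print('sides',np.linalg.norm(c-np.roll(c,-1,0),axis=1))
m=c.mean(0);v=(c[0]+c[3]-c[1]-c[2])[:2];yaw=np.arctan2(-v[0],v[1]);print('mould',m,'yaw',yaw)
# block colour, in mask
p=cv2.imread('pics/t0.png');hsv=cv2.cvtColor(p,cv2.COLOR_BGR2HSV)
M=((hsv[...,0]<14)&(hsv[...,1]>130)&(hsv[...,2]>120)).astype(np.uint8)
M[:180]=0;M[225:]=0
n,l,s,ce=cv2.connectedComponentsWithStats(M)
for i in range(1,n):
  if s[i,4]>60:
    w=onz('top',[ce[i]],104)[0]; d=w-m; print(s[i],w.round(1), 'local',(np.cos(yaw)*d[0]+np.sin(yaw)*d[1]).round(1),(-np.sin(yaw)*d[0]+np.cos(yaw)*d[1]).round(1))
    pts=cv2.findContours((l==i).astype(np.uint8),0,1)[0][0]; print(cv2.minAreaRect(pts))
print('knob',onz('top',np.array([[453,194]])/3.5+o,97))
R=lambda a:np.array([[np.cos(a),-np.sin(a)],[np.sin(a),np.cos(a)]])
print('knob pred',m[:2]+R(yaw)@[0,-199])
t=onz('top',np.array([[122,383],[382,377],[386,560],[127,567]])/3.5+o,50);print('tub',t.round(1),t.mean(0))
q=onz('top',np.array([[487,370]])/3.5+o,32); print('pink',q)
for nm,uv,z in(('blue',(22,417),64),('red',(71,68),58),('yel',(171,69),58),('mag',(273,90),58)): print(nm,onz('top',np.array([uv])/3.5+o,z).round(0))
# board
b=((hsv[...,0]>10)&(hsv[...,0]<25)&(hsv[...,1]>70)&(hsv[...,2]>180)).astype(np.uint8);b[:, :350]=0;b[:,405:]=0;b[:190]=0;b[300:]=0
r=cv2.minAreaRect(np.argwhere(b)[:,::-1].astype(np.float32));print(r);bx=onz('top',cv2.boxPoints(r),18);print('board',bx.round(1),bx.mean(0))
# scene check
for P in ([*m[:2],104],): print(proj('scene',P))
```

```text
[[664.  189.6 104. ]
 [689.3 -25.8 104. ]
 [596.4 -36.1 104. ]
 [575.3 179.5 104. ]]
sides [216.84471043  93.50982945 216.68057009  89.21987933]
mould [631.26550732  76.78975401 104.        ] yaw 0.10727648498238666
[235 194  15  21 159] [635.1  55.6 104. ] local 1.5 -21.4
((241.63079833984375, 204.04617309570312), (19.101348876953125, 12.899612426757812), 82.87498474121094)
[197 199  14  21 131] [623.7 154.6 104. ] local 0.8 78.2
((203.54876708984375, 208.9390106201172), (19.215087890625, 11.264016151428223), 83.6598129272461)
knob [[ 657.3610623  -120.26195073   97.        ]]
knob pred [ 652.57260502 -121.06627342]
tub [[525.6 131.8  50. ]
 [527.3 -65.3  50. ]
 [391.9 -66.3  50. ]
 [389.2 125.4  50. ]] [458.4783713   31.41053948  50.        ]
pink [[ 533.52260378 -145.72269006   32.        ]]
blue [[500. 204.  64.]]
red [[773. 175.  58.]]
yel [[771.  97.  58.]]
mag [[752.  17.  58.]]
((378.1595458984375, 246.5937042236328), (105.63287353515625, 45.835060119628906), 88.99491119384766)
board [[ 677.2 -248.    18. ]
 [ 677.3 -374.4   18. ]
 [ 391.1 -360.9   18. ]
 [ 390.3 -240.4   18. ]] [ 533.97899843 -305.91755688   18.        ]
[[247.72979102 174.02116884]]
```

Two brick-red blocks are present: cavity 4 at t0 (203,209) and cavity 2 at (242,204). Cavities 3 and 1 are empty. The pink look-alike lies on the table at (324,245), and I will leave it alone. Next I go above the mould for a wrist view.

```bash
cat >> h.py <<'E'
def go(x,y,z,yaw):
    s=manip.read_state(); p=np.array(s['eef_pos']); a=s['eef_rot'][2]
    d=np.array([x,y,z])-p; X=np.array([np.cos(a),np.sin(a),0]);Y=np.array([np.sin(a),-np.cos(a),0])
    tw=-((yaw-a+np.pi)%(2*np.pi)-np.pi)
    print('clk %.1f at %s yaw %.3f gap %.1f F %s -> tx %.1f ty %.1f tz %.1f tw %.3f'%(s['clock'],p.round(1),a,s['finger_gap'],s['wrist_force'].round(1),d@X,d@Y,-d[2],tw))
E
python3 - <<'E'
from h import *
go(600,77,240,.107+np.pi)
E
```

```text
clk 0.1 at [162.9 525.1 196.7] yaw 2.841 gap 94.2 F [ 0.4 -0.1 -0.7] -> tx -550.3 ty -298.4 tz -43.3 tw -0.408
```

Call:
jog_arm(deltas="0 0 -43 0 90; -50 -27 -43 -0.05 80; -100 -54 -43 -0.1 70; -150 -81 -43 -0.15 60; -200 -108 -43 -0.2 50; -250 -135 -43 -0.25 40; -300 -163 -43 -0.3 40; -350 -190 -43 -0.35 40; -400 -217 -43 -0.408 40; -450 -244 -43 -0.408 40")

```text
clock: 1.35
eef_pos: [521.4, 157.3, 239.9]
eef_rot: [3.142, -0.0, -3.034]
wrist_force: [0.4, 1.1, 0.9]
finger_gap: 40.4
```

Run:
```python
from h import *
go(600,77,240,.107+np.pi)
```

```text
clk 1.4 at [521.4 157.3 239.9] yaw -3.034 gap 40.4 F [0.4 1.1 0.9] -> tx -69.4 ty -88.3 tz -0.1 tw 0.001
```

Call:
jog_arm(deltas="-25 -30 0 0 30; -48 -60 0 0 30; -69 -88 0 0 30; -69 -88 0 0 30; -69 -88 0 0 30; -69 -88 0 0 30; -69 -88 0 0 30; -69 -88 0 0 30; -69 -88 0 0 30; -69 -88 0 0 30")

```text
clock: 2.6
eef_pos: [598.5, 78.9, 240.2]
eef_rot: [3.142, 0.0, -3.034]
wrist_force: [0.3, -0.1, 0.3]
finger_gap: 30.0
```

Run:
```python
from h import *
shot('wrist','w1'); print(manip.read_state()['eef_pos'])
```

```text
[598.45222375  78.80442635 240.12107939]
```

View pics/w1.png

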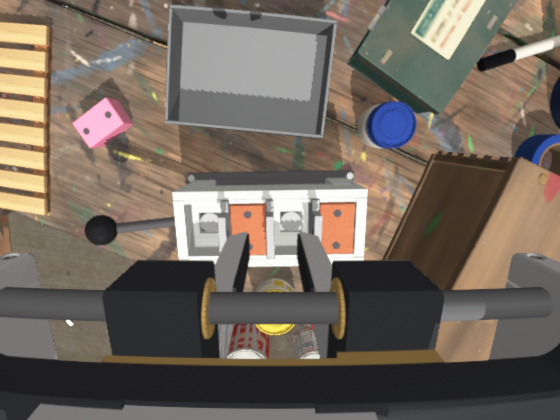

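Run:
```python
from h import *
crop('w1',165,165,385,275,3.6,'c3')
T=np.load('pics/w1_s.npy');d=np.load('pics/w1_d.npy');c=optics.get_calibration('wrist')
for u,v in((490,220),(470,180),(520,250),(440,300),(180,225),(100,230)):
    o,r=ray('wrist',[(u,v)],T); print(u,v,(o+r[0]*d[v,u]).round(0))
```

```text
490 220 [584. 280. 167.]
470 180 [553. 291. 108.]
520 250 [611. 323. 165.]
440 300 [563. 110. 371.]
180 225 [639. -24. 105.]
100 230 [ 653. -113.  114.]
```

View pics/c3.png

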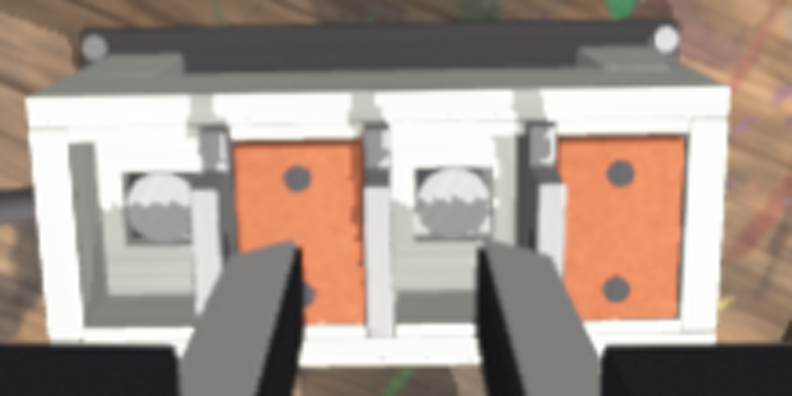

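Run:
```python
from h import *
from scipy.optimize import least_squares
T=np.load('pics/w1_s.npy'); o=np.array([165,165])
g=lambda pts,z: onz('wrist',np.array(pts)/3.6+o,z,T)[:,:2]
A=g([[27,99],[729,87],[233,143],[361,141],[366,323],[556,137],[685,134],[678,318]],104)
L=np.array([[-45,-108],[-45,108],[-30,-45],[-30,-5],[30,-5],[-30,55],[-30,95],[30,95]],float)
B=g([[192,190],[217,190],[365,186],[390,184],[540,185],[565,184]],130)
LB=np.array([[-22,-54],[-22,-46],[-22,-4],[-22,4],[-22,46],[-22,54]],float)
W=np.r_[A,B];L=np.r_[L,LB]
R=lambda a:np.array([[np.cos(a),-np.sin(a)],[np.sin(a),np.cos(a)]])
f=lambda p:((L@R(p[2]).T+p[:2])-W).ravel()
r=least_squares(f,[630,77,.107],loss='soft_l1');print(r.x,f(r.x).reshape(-1,2).round(1))
for y in(-50,0,50): print(y,(R(r.x[2])@[0,y]+r.x[:2]).round(1))
t=onz('wrist',[[173,6],[334,20],[325,136],[167,123]],50,T);print('tub',t.round(0),t.mean(0))
k=onz('wrist',[[101,230]],97,T);print('knob',k, R(r.x[2])@[0,-199]+r.x[:2])
```

```text
[6.34211503e+02 7.79890430e+01 1.24790784e-01] [[-0.1 -0.5]
 [-0.3  0.4]
 [-0.1 -0.3]
 [-0.2  0.2]
 [ 0.1  0.1]
 [-0.   0.3]
 [ 0.2  0.4]
 [-0.2 -0.3]
 [ 0.1 -0.8]
 [-0.1  0. ]
 [ 0.4 -0.3]
 [ 0.7  0.6]
 [-0.2 -0.4]
 [-0.1  0.4]]
-50 [640.4  28.4]
0 [634.2  78. ]
50 [628.  127.6]
tub [[395. -62.  50.]
 [391. 126.  50.]
 [524. 133.  50.]
 [528. -62.  50.]] [459.54808289  33.91478818  50.        ]
knob [[ 658.64162502 -121.24134392   97.        ]] [ 658.98046506 -119.46347918]
```

Run:
```python
from h import *
go(640.4,28.4,122,.125+np.pi)
```

```text
clk 2.6 at [598.5  78.8 240.1] yaw -3.034 gap 30.2 F [ 0.4 -0.3 -0.3] -> tx -36.3 ty -54.6 tz 118.1 tw -0.018
```

Call:
jog_arm(deltas="-18 -27 0 -0.01 34; -36.3 -54.6 20 -0.018 34; -36.3 -54.6 60 -0.018 34; -36.3 -54.6 90 -0.018 34; -36.3 -54.6 118 -0.018 34; -36.3 -54.6 118 -0.018 34; -36.3 -54.6 118 -0.018 0; -36.3 -54.6 118 -0.018 0; -36.3 -54.6 118 -0.018 0; -36.3 -54.6 118 -0.018 0", squeeze=35)

```text
clock: 3.9
eef_pos: [640.5, 28.4, 122.5]
eef_rot: [-3.142, 0.001, -3.016]
wrist_force: [0.4, -1.1, -0.2]
finger_gap: 0.7
```

Run:
```python
from h import *
shot('scene','s1');crop('s1',130,60,380,260,3,'c4');shot('wrist','w2')
print(manip.read_state()['finger_gap'])
```

```text
0.2373192911854144
```

View pics/c4.png

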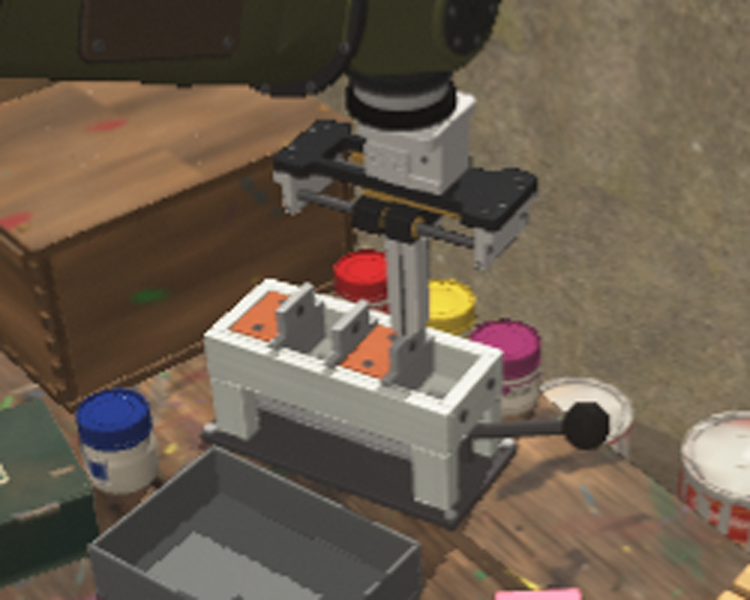

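View pics/w2.png

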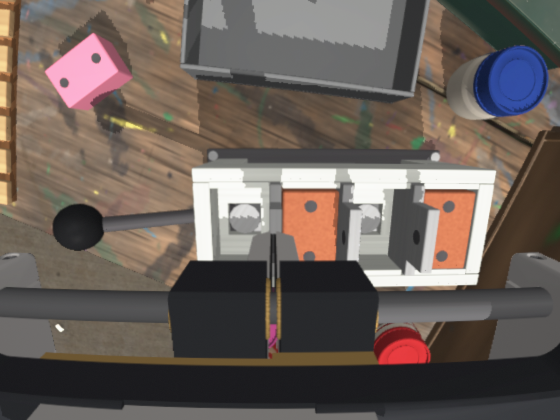

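Run:
```python
from h import *
T=np.load('pics/w2_s.npy');print(T)
print('scene: tcp tips',proj('scene',[[640.5,28.4,108],[640.5,28.4,122]]),'plate tab corners', proj('scene',[[640.4-22,28.4-3,130],[640.4+22,28.4+3,130]]))
d=np.load('pics/s1_d.npy')
crop('s1',230,120,330,200,8,'c5')
for u,v in((266,172),(266,168),(262,180),(268,150)):
    o,r=ray('scene',[(u,v)]); print(u,v,(o+r[0]*d[v,u]).round(1))
print(proj('wrist',[[640.5,28.4,108]],T))
crop('w2',180,140,380,270,4,'c6')
```

```text
[ 6.40466399e+02  2.84185117e+01  1.22414987e+02 -3.14154332e+00
  3.26080185e-04 -3.01634392e+00]
scene: tcp tips [[266.87232685 177.83935931]
 [266.69013953 172.86346494]] plate tab corners [[261.7090665  175.25678898]
 [271.28885916 164.88494852]]
266 172 [633.5  24.8 130.1]
266 168 [631.   22.4 143.5]
262 180 [614.1  21.7 121.1]
268 150 [631.3  15.4 193.8]
[[275.53174597 233.31642712]]
```

View pics/c5.png

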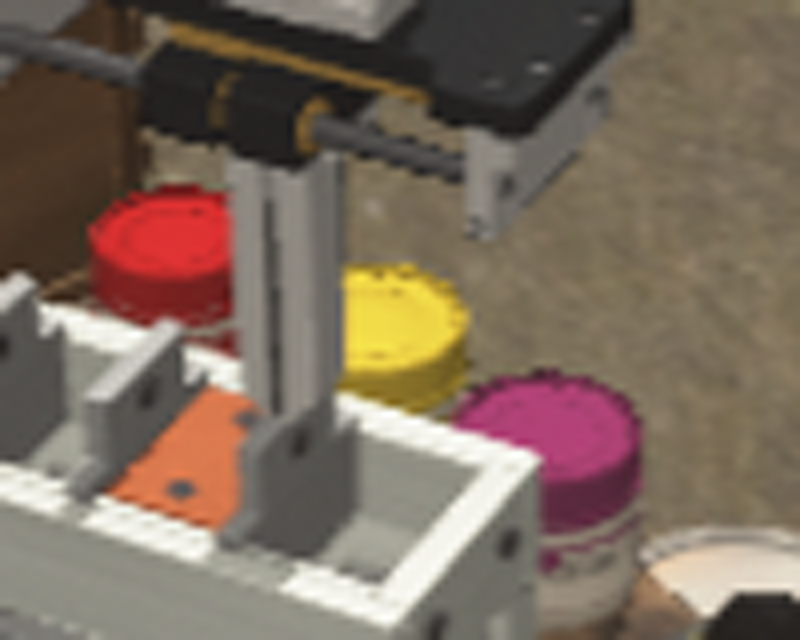

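View pics/c6.png

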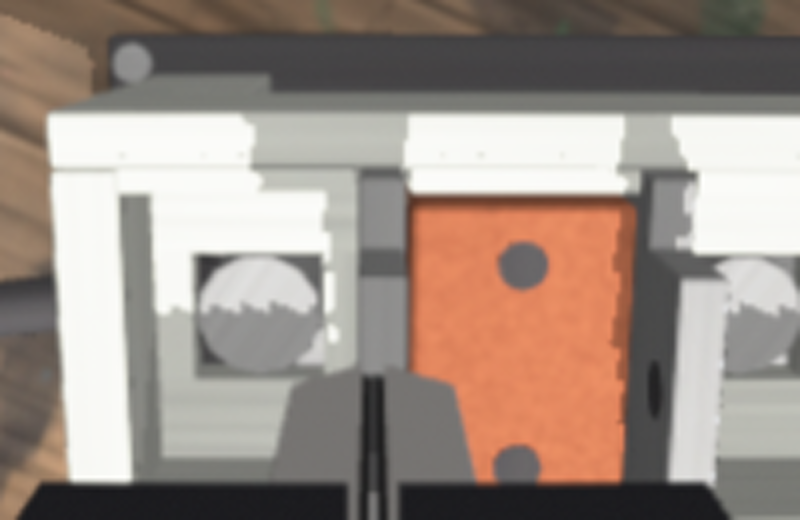

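Run:
```python
from h import *
d=np.load('pics/s1_d.npy')
for u in(262,264,266,268,270):
  for v in range(160,182,2):
    o,r=ray('scene',[(u,v)]); print(u,v,(o+r[0]*d[v,u]).round(0),end=' ')
  print()
```

```text
262 160 [630.  32. 162.] 262 162 [629.  31. 157.] 262 164 [628.  31. 152.] 262 166 [631.  34. 144.] 262 168 [632.  35. 138.] 262 170 [632.  34. 133.] 262 172 [628.  32. 130.] 262 174 [622.  28. 130.] 262 176 [620.  26. 126.] 262 178 [617.  24. 124.] 262 180 [614.  22. 121.] 
264 160 [631.  27. 163.] 264 162 [632.  28. 157.] 264 164 [629.  26. 154.] 264 166 [633.  29. 145.] 264 168 [633.  29. 140.] 264 170 [631.  28. 136.] 264 172 [632.  29. 129.] 264 174 [628.  26. 128.] 264 176 [626.  25. 124.] 264 178 [626.  25. 118.] 264 180 [626.  25. 112.] 
266 160 [630.  21. 166.] 266 162 [630.  21. 161.] 266 164 [632.  22. 154.] 266 166 [629.  21. 151.] 266 168 [631.  22. 144.] 266 170 [629.  21. 139.] 266 172 [633.  25. 130.] 266 174 [633.  25. 125.] 266 176 [634.  26. 118.] 266 178 [637.  28. 110.] 266 180 [632.  25. 109.] 
268 160 [634.  18. 165.] 268 162 [631.  17. 162.] 268 164 [631.  17. 156.] 268 166 [633.  18. 150.] 268 168 [629.  15. 148.] 268 170 [631.  17. 140.] 268 172 [645.  28. 122.] 268 174 [641.  25. 120.] 268 176 [642.  26. 114.] 268 178 [644.  28. 106.] 268 180 [643.  27. 101.] 
270 160 [638.  16. 164.] 270 162 [-136. -578.  844.] 270 164 [639.  17. 152.] 270 166 [637.  16. 148.] 270 168 [638.  17. 142.] 270 170 [654.  29. 121.] 270 172 [653.  28. 117.] 270 174 [653.  29. 111.] 270 176 [655.  31. 103.] 270 178 [653.  29. 100.] 270 180 [653.  29.  94.]
```

Run:
```python
from h import *
T=np.load('pics/w2_s.npy');d=np.load('pics/w2_d.npy')
for u in(262,268,274,282,290):
  for v in range(222,262,4):
    o,r=ray('wrist',[(u,v)],T); print(v,(o+r[0]*d[v,u]).round(0),end=' ')
  print(u)
for z in(100,108,115,122,137): print(z,proj('wrist',[[632.5,28.4,z]],T))
```

```text
222 [643.  18.  73.] 226 [647.  18.  72.] 230 [651.  19.  72.] 234 [632.  19. 138.] 238 [632.  19. 145.] 242 [632.  19. 152.] 246 [632.  20. 158.] 250 [632.  20. 165.] 254 [632.  20. 170.] 258 [632.  20. 175.] 262
222 [643.  23.  72.] 226 [647.  23.  72.] 230 [650.  24.  73.] 234 [632.  23. 137.] 238 [632.  23. 145.] 242 [632.  23. 151.] 246 [632.  23. 158.] 250 [632.  23. 165.] 254 [632.  23. 170.] 258 [632.  23. 175.] 268
222 [626.  25. 130.] 226 [629.  26. 130.] 230 [631.  26. 130.] 234 [633.  26. 133.] 238 [633.  26. 141.] 242 [633.  26. 147.] 246 [633.  26. 154.] 250 [633.  26. 161.] 254 [633.  26. 166.] 258 [633.  26. 172.] 274
222 [633.  32. 102.] 226 [636.  33. 103.] 230 [639.  33. 103.] 234 [631.  31. 138.] 238 [631.  31. 145.] 242 [631.  30. 152.] 246 [631.  30. 158.] 250 [631.  30. 164.] 254 [631.  30. 169.] 258 [631.  30. 176.] 282
222 [632.  38. 104.] 226 [635.  38. 103.] 230 [638.  39. 105.] 234 [641.  39. 104.] 238 [631.  35. 144.] 242 [630.  35. 153.] 246 [631.  35. 158.] 250 [631.  34. 164.] 254 [631.  34. 169.] 258 [630.  34. 176.] 290
100 [[276.84612182 219.49838345]]
108 [[276.97598249 222.52221807]]
115 [[277.09769205 225.35727538]]
122 [[277.22775299 228.38796343]]
137 [[277.53885962 235.64199901]]
```

Run:
```python
from h import *
print(manip.tcp_to_tips,[a for a in dir(manip) if a[0]!='_'])
s=manip.read_state();print(s['eef_pos'],s['joints'])
```

```text
14.0 ['Unreachable', 'read_state', 'tcp_to_tips']
[640.43663956  28.41578271 122.28599185] [-1.27788862e-02  5.65780657e-01  1.32133781e+00 -1.01599615e-05
  1.25431851e+00 -1.70878526e+00]
```

Run:
```python
from h import *
T=np.load('pics/w1_s.npy');d=np.load('pics/w1_d.npy');print(T[:3])
for u in(236,240,244,304,308,312):
  for v in range(228,262,3):
    o,r=ray('wrist',[(u,v)],T); print(v,(o+r[0]*d[v,u]).round(0)[2],end=' ')
  print(u)
```

```text
[598.45069737  78.85010977 240.1600073 ]
228 105.0 231 105.0 234 255.0 237 261.0 240 268.0 243 271.0 246 275.0 249 279.0 252 285.0 255 289.0 258 293.0 261 295.0 236
228 105.0 231 104.0 234 256.0 237 262.0 240 266.0 243 270.0 246 277.0 249 281.0 252 284.0 255 284.0 258 289.0 261 294.0 240
228 105.0 231 250.0 234 255.0 237 262.0 240 264.0 243 268.0 246 272.0 249 276.0 252 279.0 255 280.0 258 280.0 261 281.0 244
228 72.0 231 73.0 234 255.0 237 261.0 240 266.0 243 271.0 246 276.0 249 279.0 252 281.0 255 285.0 258 290.0 261 293.0 304
228 82.0 231 82.0 234 256.0 237 261.0 240 267.0 243 270.0 246 276.0 249 281.0 252 284.0 255 290.0 258 292.0 261 296.0 308
228 119.0 231 119.0 234 255.0 237 260.0 240 266.0 243 272.0 246 276.0 249 281.0 252 285.0 255 288.0 258 292.0 261 297.0 312
```

Two cameras show the fingertips about 14 mm above the reported TCP, not 14 mm ahead of it. The fingers closed over the plate's top at z of about 137, which is why they gripped nothing. I'll allow for this offset: opening, then going 27 mm lower.

Call:
jog_arm(deltas="0 0 0 0 34; 0 0 0 0 34; 0 0 0 0 34; 0 0 9 0 34; 0 0 18 0 34; 0 0 27 0 34; 0 0 27 0 34; 0 0 27 0 0; 0 0 27 0 0; 0 0 27 0 0", squeeze=40)

```text
clock: 5.25
eef_pos: [641.0, 29.1, 95.9]
eef_rot: [3.141, 0.002, -3.016]
wrist_force: [-0.1, 1.2, 7.4]
finger_gap: 7.4
```

Run:
```python
from h import *
s=manip.read_state(); print(s['finger_gap'],s['wrist_force'])
shot('wrist','w3');crop('w3',180,140,380,270,4,'c7')
go(452,-20,210,np.pi)
```

```text
7.428285462499551 [-0.1203715   1.2337724   7.36889658]
clk 5.3 at [641.   29.1  95.9] yaw -3.016 gap 7.9 F [-0.3  4.4  7.6] -> tx 193.7 ty -25.0 tz -114.1 tw 0.126
```

View pics/c7.png

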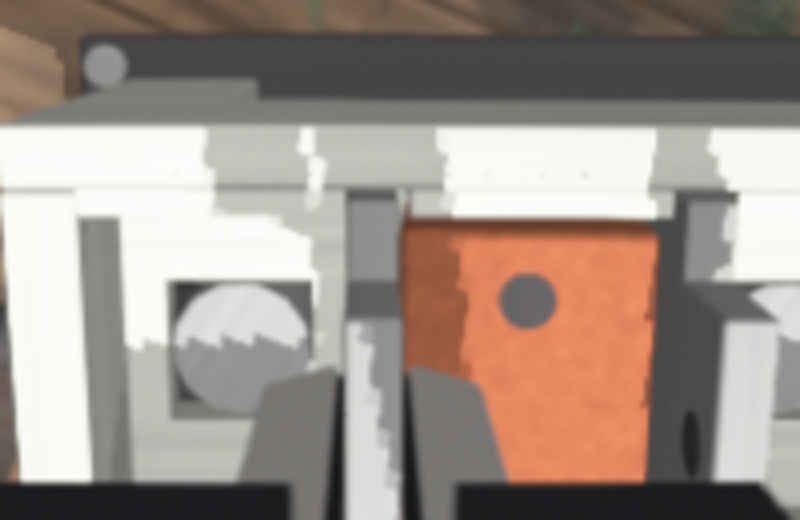

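Call:
jog_arm(deltas="0 0 -6 0 0; 0 0 -18 0 0; 0 0 -38 0 0; 0 0 -60 0 0; 0 0 -70 0 0; 40 -6 -70 0.02 0; 85 -14 -70 0.05 0; 130 -21 -70 0.08 0; 170 -28 -70 0.11 0; 194 -32 -70 0.11 0", squeeze=50)

```text
clock: 6.55
eef_pos: [450.3, -28.1, 165.2]
eef_rot: [-3.141, -0.0, -3.127]
wrist_force: [1.2, -0.6, -0.4]
finger_gap: 7.7
```

Run:
```python
from h import *
shot('scene','s2');crop('s2',120,100,380,300,3,'c8'); shot('wrist','w4')
go(455,-27,33,np.pi+.02)
```

```text
clk 6.7 at [450.5 -28.1 165.4] yaw -3.127 gap 7.7 F [ 0.7 -0.5 -1.5] -> tx -4.5 ty 1.0 tz 132.4 tw -0.006
```

View pics/c8.png

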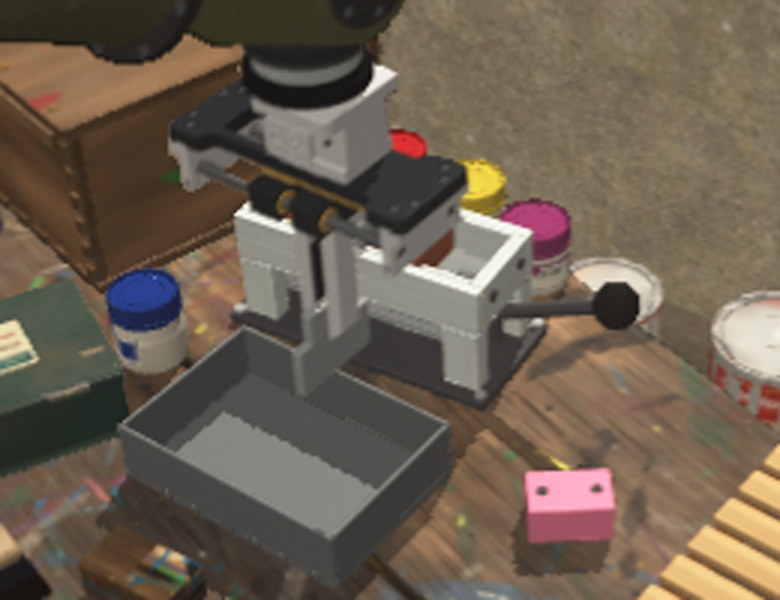

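View pics/w4.png

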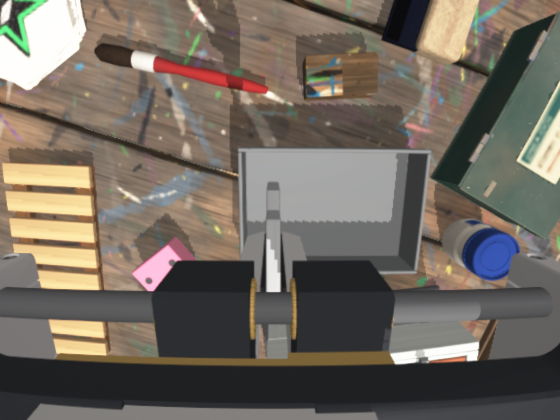

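Call:
jog_arm(deltas="-4 1 40 0 0; -4 1 80 0 0; -4 1 115 0 0; -4 1 132 0 0; -4 1 132 0 0; -4 1 132 0 28; -4 1 132 0 28; -4 1 110 0 28; -4 1 60 0 28; -4 1 0 0 28")

```text
clock: 7.9
eef_pos: [455.5, -26.4, 166.9]
eef_rot: [3.142, -0.0, -3.126]
wrist_force: [0.7, 0.3, 0.5]
finger_gap: 28.0
```

Run:
```python
from h import *
shot('wrist','w5')
go(634.2,78,165,np.pi+.125)
```

```text
clk 8.0 at [458.4 -26.8 175. ] yaw -3.126 gap 27.7 F [0.7 0.4 9.1] -> tx -177.4 ty 102.1 tz 10.0 tw -0.110
```

View pics/w5.png

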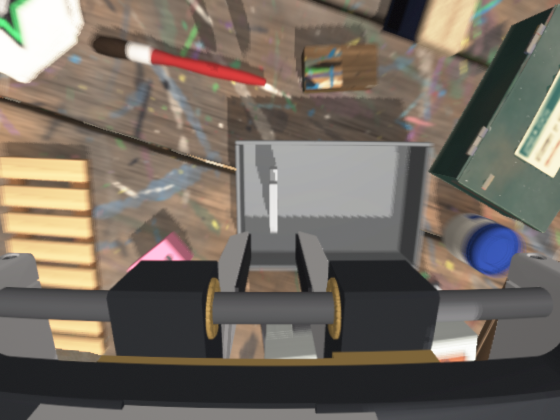

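Call:
jog_arm(deltas="0 0 0 0 28; -45 25 0 -0.03 30; -90 51 0 -0.06 34; -135 76 0 -0.09 34; -165 93 0 -0.11 34; -181 102 0 -0.11 34; -181 102 0 -0.11 34; -181 102 0 -0.11 34; -181 102 0 -0.11 34; -181 102 0 -0.11 34")

```text
clock: 9.2
eef_pos: [635.1, 77.9, 165.4]
eef_rot: [-3.142, 0.0, -3.017]
wrist_force: [0.3, -0.5, -0.1]
finger_gap: 33.8
```

Run:
```python
from h import *
go(634.2,78,96,np.pi+.125)
shot('wrist','w6');crop('w6',180,140,380,270,4,'c9')
```

```text
clk 9.2 at [635.1  77.9 165.4] yaw -3.017 gap 33.8 F [ 0.3 -0.5 -0.1] -> tx 0.9 ty 0.2 tz 69.4 tw -0.000
```

View pics/c9.png

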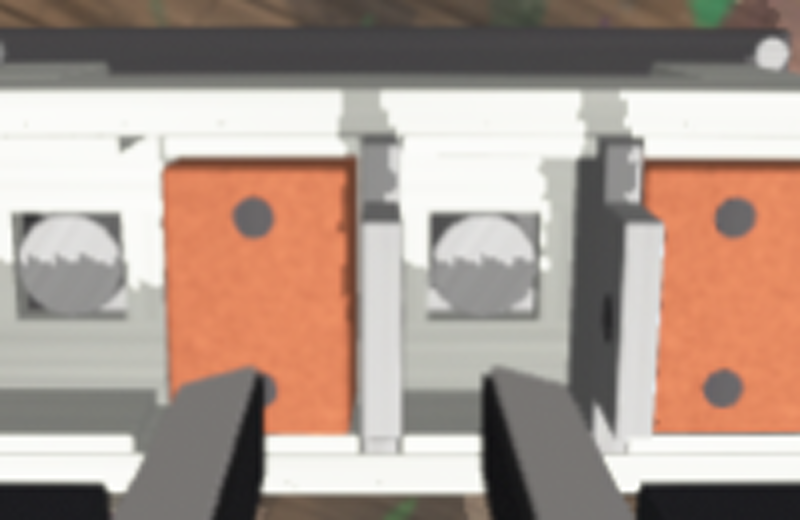

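Call:
jog_arm(deltas="1 0 20 0 34; 1 0 45 0 34; 1 0 62 0 34; 1 0 68 0 34; 1 0 68 0 34; 1 0 68 0 0; 1 0 68 0 0; 1 0 68 0 0; 1 0 62 0 0; 1 0 50 0 0", squeeze=50)

```text
clock: 10.5
eef_pos: [634.1, 78.2, 115.4]
eef_rot: [3.141, -0.001, -3.016]
wrist_force: [0.0, 2.7, -1.0]
finger_gap: 7.7
```

Run:
```python
from h import *
go(457,35,168,np.pi+.02)
```

```text
clk 10.5 at [634.1  78.2 115.4] yaw -3.016 gap 7.7 F [ 0.   2.7 -1. ] -> tx 181.1 ty -20.8 tz -52.6 tw 0.105
```

Call:
jog_arm(deltas="0 0 -20 0 0; 0 0 -45 0 0; 0 0 -52 0 0; 40 -5 -52 0.03 0; 85 -10 -52 0.06 0; 130 -15 -52 0.09 0; 165 -19 -52 0.105 0; 181 -21 -52 0.105 0; 181 -21 -52 0.105 0; 181 -21 -52 0.105 0")

```text
clock: 11.75
eef_pos: [458.0, 34.7, 167.2]
eef_rot: [-3.142, 0.0, -3.121]
wrist_force: [-1.1, -0.2, -1.0]
finger_gap: 8.0
```

Run:
```python
from h import *
shot('wrist','w7')
go(457,35,33,np.pi+.02)
T=np.load('pics/w7_s.npy')
```

```text
clk 11.8 at [458.   34.7 167. ] yaw -3.121 gap 7.5 F [-0.2 -0.3 -1.5] -> tx 1.0 ty 0.3 tz 134.0 tw 0.000
```

View pics/w7.png

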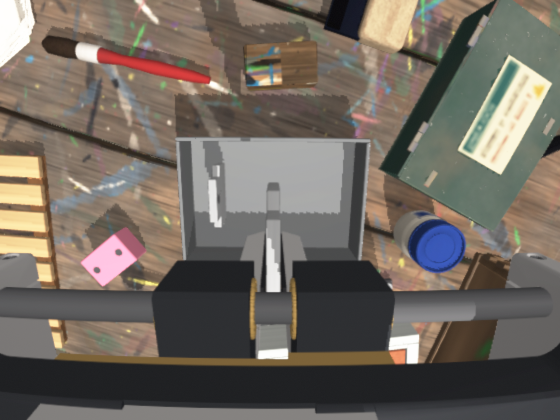

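Plate 2 is held over the middle of the tub. Plate 1 is standing at (215,195), inside the walls.

Call:
jog_arm(deltas="0 0 40 0 0; 0 0 80 0 0; 0 0 115 0 0; 0 0 134 0 0; 0 0 134 0 0; 0 0 134 0 28; 0 0 134 0 28; 0 0 110 0 28; 0 0 60 0 28; 0 0 0 0 28")

```text
clock: 13.05
eef_pos: [457.0, 34.7, 169.0]
eef_rot: [-3.142, -0.0, -3.121]
wrist_force: [0.1, -1.0, 0.7]
finger_gap: 27.9
```

Call:
jog_arm(deltas="0 0 0 0 28; -45 24 0 -0.03 30; -90 48 0 -0.06 34; -135 72 0 -0.09 34; -160 84 0 -0.104 34; -170 90 0 -0.104 34; -170 90 0 -0.104 34; -170 90 0 -0.104 34; -170 90 0 -0.104 34; -170 90 0 -0.104 34")

```text
clock: 14.3
eef_pos: [625.3, 127.8, 167.5]
eef_rot: [3.142, 0.0, -3.018]
wrist_force: [0.8, -0.3, -0.0]
finger_gap: 33.9
```

Run:
```python
from h import *
go(628,127.6,97,np.pi+.125)
shot('wrist','w8')
```

```text
clk 14.3 at [625.3 127.8 167.5] yaw -3.018 gap 33.9 F [ 0.8 -0.3 -0. ] -> tx -2.6 ty -0.6 tz 70.5 tw -0.001
```

View pics/w8.png

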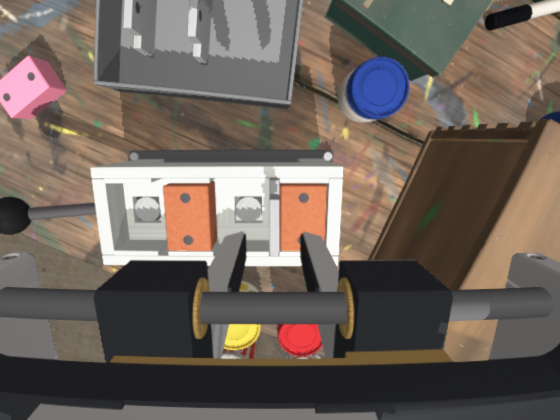

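Call:
jog_arm(deltas="-2.6 -0.6 20 0 34; -2.6 -0.6 45 0 34; -2.6 -0.6 62 0 34; -2.6 -0.6 70 0 34; -2.6 -0.6 70 0 34; -2.6 -0.6 70 0 0; -2.6 -0.6 70 0 0; -2.6 -0.6 70 0 0; -2.6 -0.6 64 0 0; -2.6 -0.6 50 0 0", squeeze=50)

```text
clock: 15.6
eef_pos: [627.8, 127.9, 117.3]
eef_rot: [3.141, -0.001, -3.017]
wrist_force: [-0.2, 1.8, -2.1]
finger_gap: 7.4
```

Run:
```python
from h import *
go(457,94,168,np.pi+.02)
```

```text
clk 15.6 at [627.8 127.9 117.3] yaw -3.017 gap 7.4 F [-0.2  1.8 -2.1] -> tx 173.7 ty -12.5 tz -50.7 tw 0.104
```

Call:
jog_arm(deltas="0 0 -20 0 0; 0 0 -45 0 0; 0 0 -51 0 0; 40 -4 -51 0.03 0; 85 -8 -51 0.06 0; 130 -12 -51 0.09 0; 160 -15 -51 0.104 0; 173 -16 -51 0.104 0; 173 -16 -51 0.104 0; 173 -16 -51 0.104 0")

```text
clock: 16.85
eef_pos: [459.3, 90.6, 168.1]
eef_rot: [-3.142, 0.0, -3.121]
wrist_force: [0.6, -0.1, -1.8]
finger_gap: 7.7
```

Run:
```python
from h import *
shot('wrist','w9')
go(457,90,33,np.pi+.02)
```

```text
clk 16.9 at [459.2  90.6 168. ] yaw -3.121 gap 7.7 F [-0.1 -0.2 -1.5] -> tx 2.2 ty -0.6 tz 135.0 tw 0.000
```

View pics/w9.png

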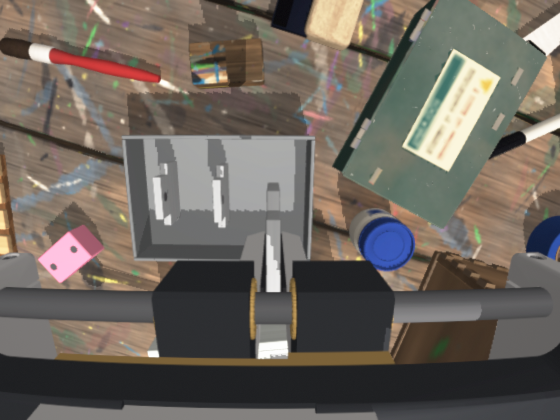

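Call:
jog_arm(deltas="1 -1 40 0 0; 1 -1 80 0 0; 1 -1 115 0 0; 1 -1 135 0 0; 1 -1 135 0 0; 1 -1 135 0 24; 1 -1 135 0 24; 1 -1 110 0 24; 1 -1 60 0 24; 1 -1 0 0 24")

```text
clock: 18.15
eef_pos: [457.1, 89.4, 170.0]
eef_rot: [-3.142, -0.0, -3.121]
wrist_force: [-0.2, 0.6, 0.0]
finger_gap: 24.0
```

Call:
jog_arm(deltas="0 0 0 0 24; 0 0 0 0 24; 0 -30 0 0 24; 0 -60 0 0 24; 0 -60 0 0 24; 0 -60 0 0 24; 0 -60 0 0 24; 0 -60 0 0 24; 0 -60 0 0 24; 0 -60 0 0 24")

```text
clock: 19.4
eef_pos: [458.7, 29.6, 168.2]
eef_rot: [-3.142, 0.0, -3.121]
wrist_force: [-0.1, -0.7, -0.1]
finger_gap: 24.0
```

Run:
```python
from h import *
shot('wrist','w10');go(659,-120.5,190,np.pi/2+.125);shot('top','t2')
```

```text
clk 19.4 at [458.7  29.6 168.2] yaw -3.121 gap 23.6 F [-1.3 -0.8  0. ] -> tx -197.2 ty -154.1 tz -21.8 tw 1.466
```

View pics/w10.png

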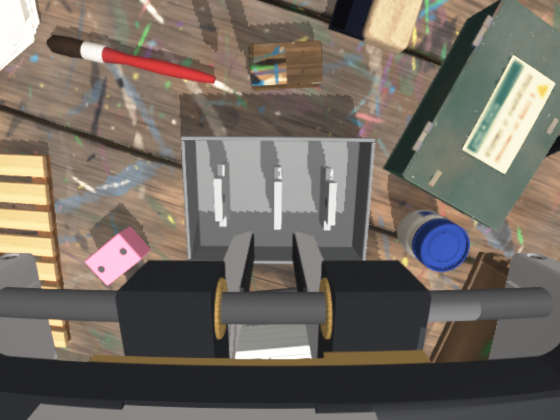

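View pics/t2.png

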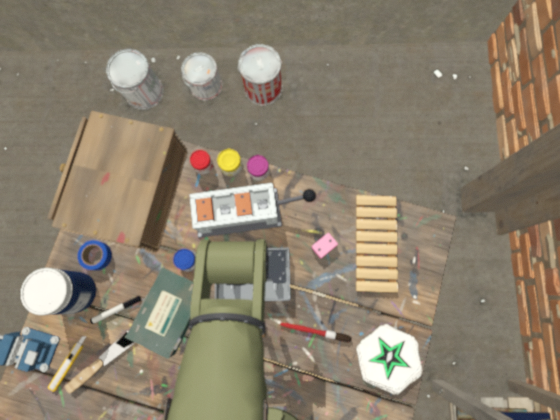

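Call:
jog_arm(deltas="-10 -10 -22 0.18 40; -35 -30 -22 0.36 60; -65 -50 -22 0.54 66; -95 -70 -22 0.72 66; -120 -90 -22 0.9 66; -145 -110 -22 1.08 66; -165 -130 -22 1.26 66; -185 -145 -22 1.4 66; -197 -154 -22 1.466 66; -197 -154 -22 1.466 66")

```text
clock: 20.75
eef_pos: [658.9, -120.9, 189.4]
eef_rot: [-3.141, -0.0, 1.696]
wrist_force: [0.5, 0.7, -0.3]
finger_gap: 66.0
```

Call:
jog_arm(deltas="0 0 0 0 66; 0 0 0 0 66; 0 0 0 0 66; 0 0 0 0 66; 0 0 0 0 66; 0 0 0 0 66; 0 0 0 0 66; 0 0 0 0 66; 0 0 0 0 66; 0 0 0 0 66")

```text
clock: 22.0
eef_pos: [658.8, -120.5, 190.2]
eef_rot: [3.142, 0.0, 1.696]
wrist_force: [-0.5, -0.4, -0.8]
finger_gap: 66.4
```

Run:
```python
from h import *
shot('wrist','w11');go(659,-120.5,90,np.pi/2+.125)
```

```text
clk 22.1 at [ 658.8 -120.5  190.2] yaw 1.696 gap 66.2 F [-0.1  0.2 -0.4] -> tx -0.0 ty 0.2 tz 100.2 tw -0.000
```

View pics/w11.png

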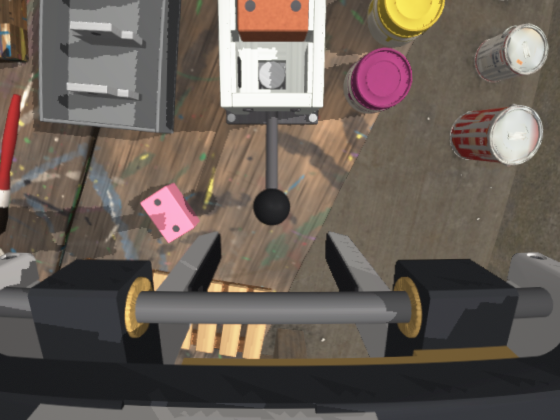

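Run:
```python
from h import *
T=np.load('pics/w11_s.npy')
print(onz('wrist',[[271,207]],97,T), proj('wrist',[[659,-119.5,97]],T))
```

```text
[[ 657.71447383 -121.08495915   97.        ]] [[272.53030317 205.56664861]]
```

Call:
jog_arm(deltas="0 0 30 0 66; 0 0 60 0 66; 0 0 90 0 66; 0 0 110 0 66; 0 0 121 0 66; 0 0 121 0 66; 0 0 121 0 20; 0 0 121 0 20; 0 0 121 0 20; 0 0 121 0 20", squeeze=45)

```text
clock: 23.3
eef_pos: [657.4, -120.8, 69.2]
eef_rot: [-3.138, -0.0, 1.696]
wrist_force: [-12.8, -2.2, 6.5]
finger_gap: 34.3
```

Call:
jog_arm(deltas="-2.5 0 6 0 20; -4.6 0 12 0 20; -6.4 0 18 0 20; -7.9 0 24 0 20; -9 0 30 0 20; -10 0 36 0 20; -10.6 0 42 0 20; -11 0 48 0 20; -11 0 51 0 20; -11 0 51 0 20", squeeze=60)

```text
clock: 24.55
eef_pos: [658.9, -132.8, 18.4]
eef_rot: [-3.139, 0.001, 1.695]
wrist_force: [-11.4, -7.5, 5.2]
finger_gap: 34.1
```

Run:
```python
from h import *
shot('scene','s3');crop('s3',150,90,400,290,3,'c10');shot('wrist','w12')
```

```text
(no output)
```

View pics/c10.png

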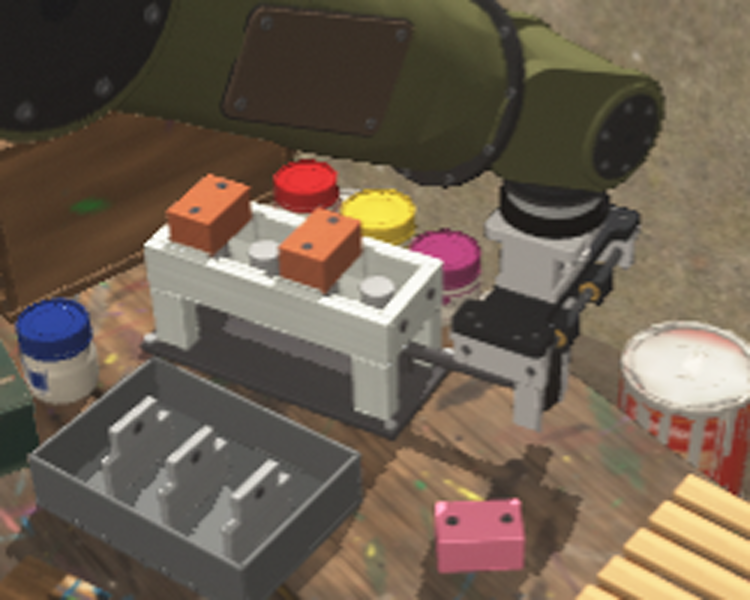

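View pics/w12.png

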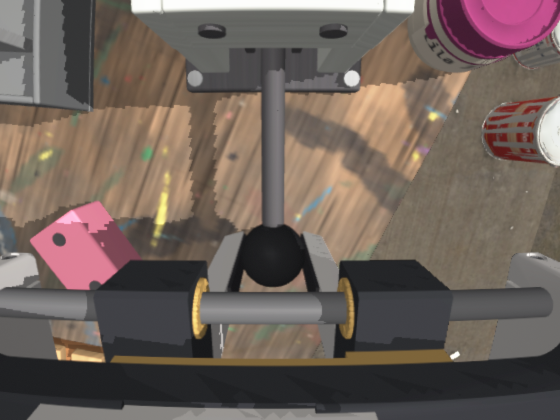

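Call:
jog_arm(deltas="0 0 1 0 20; 0 0 2 0 20; 0 0 3 0 20; 0 0 4 0 20; 0 0 4 0 20; 0 0 4 0 20; 0 0 4 0 20; 0 0 4 0 20; 0 0 4 0 20; 0 0 4 0 20")

```text
clock: 25.9
eef_pos: [659.0, -132.8, 16.7]
eef_rot: [-3.139, 0.001, 1.695]
wrist_force: [-22.6, -3.7, 26.8]
finger_gap: 34.4
```

Run:
```python
from h import *
p,d=shot('scene','s4')
for u,v in((217,156),(220,159),(254,168),(256,172)):
    o,r=ray('scene',[(u,v)]); print((o+r[0]*d[v,u]).round(1))
p,d=shot('wrist','w13');T=np.load('pics/w13_s.npy')
for u,v in((272,250),(272,258),(272,240)):
    o,r=ray('wrist',[(u,v)],T); print((o+r[0]*d[v,u]).round(1))
```

```text
[620.1 157.3 128.9]
[615.6 144.4 128.1]
[629.1  55.2 131.2]
[619.1  41.9 131.6]
[ 657.9 -122.4   65.1]
[ 658.3 -125.8   67. ]
[ 657.4 -118.5   61.4]
```

Call:
jog_arm(deltas="0 0 -3 0 20; 0 0 -3 0 66; 0 0 -3 0 66; 0 0 -3 0 66; 0 0 -40 0 66; 0 0 -90 0 66; 0 0 -140 0 66; 0 0 -175 0 66; 0 0 -175 0 66; 0 0 -175 0 66")

```text
clock: 27.25
eef_pos: [659.9, -131.2, 188.0]
eef_rot: [-3.14, -0.001, 1.696]
wrist_force: [-0.3, 0.2, -0.1]
finger_gap: 66.1
```

Run:
```python
from h import *
R=lambda a:np.array([[np.cos(a),-np.sin(a)],[np.sin(a),np.cos(a)]])
for y in(-25,75): print((R(.125)@[0,y]+[634.2,78]).round(1))
go(637.3,53.2,185,np.pi+.125)
```

```text
[637.3  53.2]
[624.8 152.4]
clk 27.2 at [ 659.9 -131.2  188. ] yaw 1.696 gap 66.1 F [-0.3  0.2 -0.1] -> tx 185.8 ty 0.6 tz 3.0 tw -1.571
```

Call:
jog_arm(deltas="20 0 0 -0.18 66; 45 0 0 -0.36 66; 70 0 0 -0.54 66; 95 0 0 -0.72 66; 120 0 0 -0.9 66; 145 0 0 -1.08 66; 165 0 0 -1.26 66; 180 0 0 -1.44 66; 186 0.6 0 -1.571 66; 186 0.6 0 -1.571 66")

```text
clock: 28.5
eef_pos: [637.1, 53.6, 187.7]
eef_rot: [3.141, -0.002, -3.017]
wrist_force: [0.0, -0.2, 1.0]
finger_gap: 66.0
```

Call:
jog_arm(deltas="0 0 0 0 62; 0 0 0 0 62; 0 0 0 0 62; 0 0 0 0 62; 0 0 0 0 62; 0 0 0 0 62; 0 0 0 0 62; 0 0 0 0 62; 0 0 0 0 62; 0 0 0 0 62")

```text
clock: 29.75
eef_pos: [637.6, 53.2, 189.1]
eef_rot: [3.142, 0.0, -3.016]
wrist_force: [-0.3, -0.6, -0.2]
finger_gap: 62.3
```

Run:
```python
from h import *
shot('wrist','w14');go(637.3,53.2,96,np.pi+.125)
```

```text
clk 29.8 at [637.6  53.2 189.1] yaw -3.016 gap 62.3 F [-0.   0.3 -0.7] -> tx 0.3 ty 0.0 tz 93.1 tw 0.000
```

View pics/w14.png

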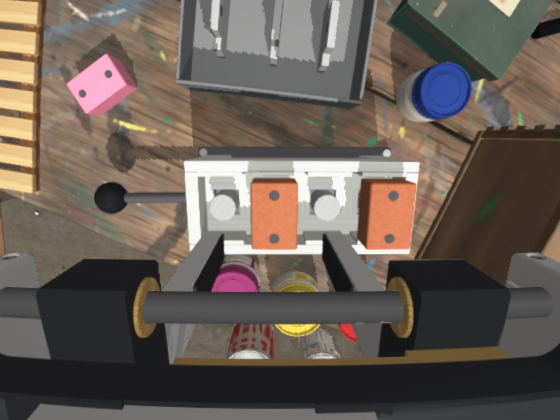

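Call:
jog_arm(deltas="0.3 0 25 0 62; 0.3 0 55 0 62; 0.3 0 80 0 62; 0.3 0 94 0 62; 0.3 0 94 0 62; 0.3 0 94 0 30; 0.3 0 94 0 30; 0.3 0 94 0 30; 0.3 0 94 0 30; 0.3 0 94 0 30", squeeze=30)

```text
clock: 31.05
eef_pos: [637.6, 53.2, 95.9]
eef_rot: [-3.142, 0.001, -3.016]
wrist_force: [0.2, 0.9, 6.0]
finger_gap: 39.5
```

Call:
jog_arm(deltas="0 0 -10 0 30; 0 0 -30 0 30; 0 0 -60 0 30; 0 0 -80 0 30; 10 -40 -80 0 30; 24 -90 -80 0.04 30; 37 -140 -80 0.08 30; 50 -190 -80 0.12 30; 63 -240 -80 0.15 30; 76 -290 -80 0.15 30", squeeze=40)

```text
clock: 32.3
eef_pos: [597.6, -245.7, 175.6]
eef_rot: [-3.142, 0.0, 3.116]
wrist_force: [0.3, -0.2, -0.6]
finger_gap: 40.0
```

Run:
```python
from h import *
go(590,-306,180,np.pi-.02)
shot('wrist','w15')
```

```text
clk 32.3 at [ 597.6 -245.7  175.6] yaw 3.116 gap 40.0 F [ 0.3 -0.2 -0.6] -> tx 6.1 ty -60.5 tz -4.4 tw -0.005
```

View pics/w15.png

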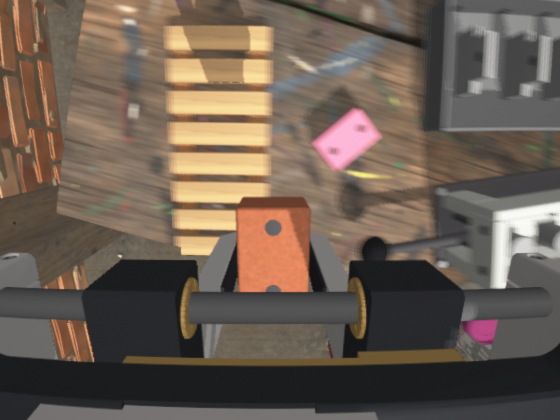

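Run:
```python
from h import *
T=np.load('pics/w15_s.npy')
print(onz('wrist',[[166,27],[273,26],[174,152],[270,150],[180,252],[232,256],[271,235]],18,T).round(1))
```

```text
[[ 411.4 -357.1   18. ]
 [ 415.1 -242.8   18. ]
 [ 544.3 -359.5   18. ]
 [ 545.3 -249.6   18. ]
 [ 665.9 -364.3   18. ]
 [ 672.5 -300.    18. ]
 [ 646.4 -251.2   18. ]]
```

Call:
jog_arm(deltas="-2 -30 10 0 30; -4 -60 40 0 30; -4 -60 80 0 30; -4 -60 115 0 30; -4 -60 140 0 30; -4 -60 152 0 30; -4 -60 152 0 30; -4 -60 152 0 30; -4 -60 152 0 30; -4 -60 152 0 30")

```text
clock: 33.6
eef_pos: [600.8, -304.2, 23.8]
eef_rot: [-3.141, 0.001, 3.117]
wrist_force: [-0.5, -0.4, -1.2]
finger_gap: 39.6
```

Call:
jog_arm(deltas="0 0 2 0 30; 0 0 4 0 30; 0 0 6 0 30; 0 0 7 0 30; 0 0 7 0 30; 0 0 7 0 62; 0 0 7 0 62; 0 0 7 0 62; 0 0 -20 0 62; 0 0 -70 0 62")

```text
clock: 34.85
eef_pos: [599.7, -303.6, 92.2]
eef_rot: [3.14, -0.003, 3.117]
wrist_force: [0.7, 0.5, -0.9]
finger_gap: 61.8
```

Call:
jog_arm(deltas="0 0 -40 0 62; 0 0 -88 0 62; 0 0 -88 0 62; -10 50 -88 -0.02 62; -18 100 -88 -0.05 62; -26 150 -88 -0.08 62; -34 200 -88 -0.11 62; -34 250 -88 -0.14 62; -34 300 -88 -0.14 62; -34 300 -88 -0.14 62")

```text
clock: 36.1
eef_pos: [641.7, -1.9, 180.2]
eef_rot: [3.141, -0.001, -3.022]
wrist_force: [0.2, 0.1, -1.0]
finger_gap: 61.9
```

Run:
```python
from h import *
go(624.8,152.4,186,np.pi+.125)
shot('wrist','w16');shot('top','t3')
```

```text
clk 36.1 at [641.7  -1.9 180.2] yaw -3.022 gap 61.9 F [ 0.2  0.1 -1. ] -> tx -1.6 ty 155.2 tz -5.8 tw -0.006
```

View pics/t3.png

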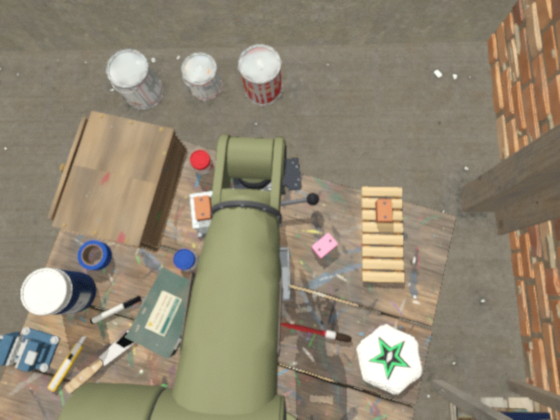

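Call:
jog_arm(deltas="0 40 -6 0 62; -1 85 -6 0 62; -1.6 130 -6 -0.006 62; -1.6 155 -6 -0.006 62; -1.6 155 -6 -0.006 62; -1.6 155 -6 -0.006 62; -1.6 155 -6 -0.006 62; -1.6 155 -6 -0.006 62; -1.6 155 -6 -0.006 62; -1.6 155 -6 -0.006 62")

```text
clock: 37.45
eef_pos: [625.8, 149.0, 187.1]
eef_rot: [-3.142, -0.0, -3.02]
wrist_force: [-0.6, 0.0, 0.6]
finger_gap: 62.2
```

Run:
```python
from h import *
go(624.8,152.4,95.5,np.pi+.125)
shot('wrist','w17')
```

```text
clk 37.5 at [625.8 149.  187.1] yaw -3.020 gap 62.2 F [-0.6  0.   0.6] -> tx 0.6 ty 3.5 tz 91.6 tw -0.004
```

View pics/w17.png

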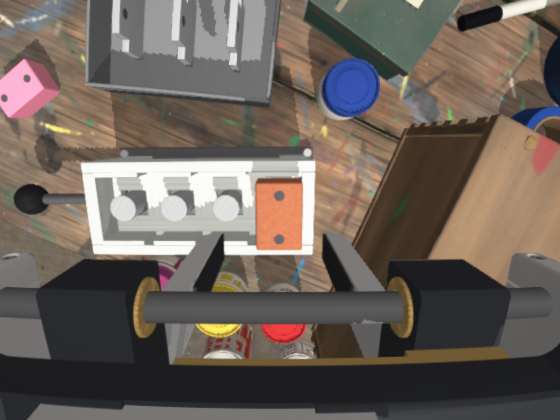

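Call:
jog_arm(deltas="0.6 3.5 25 -0.004 62; 0.6 3.5 55 -0.004 62; 0.6 3.5 80 -0.004 62; 0.6 3.5 92 -0.004 62; 0.6 3.5 92 -0.004 62; 0.6 3.5 92 -0.004 30; 0.6 3.5 92 -0.004 30; 0.6 3.5 92 -0.004 30; 0.6 3.5 92 -0.004 30; 0.6 3.5 92 -0.004 30", squeeze=40)

```text
clock: 38.75
eef_pos: [625.1, 153.0, 95.9]
eef_rot: [3.141, 0.001, -3.016]
wrist_force: [-0.3, 3.2, 5.2]
finger_gap: 39.8
```

Call:
jog_arm(deltas="0 0 -10 0 30; 0 0 -30 0 30; 0 0 -60 0 30; 0 0 -85 0 30; 18 -40 -85 0 30; 40 -90 -85 0.04 30; 63 -140 -85 0.08 30; 85 -190 -85 0.12 30; 108 -240 -85 0.15 30; 130 -290 -85 0.15 30")

```text
clock: 40.0
eef_pos: [531.1, -153.3, 180.6]
eef_rot: [-3.141, -0.0, 3.116]
wrist_force: [1.3, 0.5, -0.7]
finger_gap: 39.7
```

Run:
```python
from h import *
go(490,-250,182,np.pi-.02)
```

```text
clk 40.0 at [ 531.1 -153.3  180.6] yaw 3.116 gap 39.7 F [ 1.3  0.5 -0.7] -> tx 38.6 ty -97.7 tz -1.4 tw -0.005
```

Call:
jog_arm(deltas="15 -40 0 0 30; 30 -80 0 0 30; 38 -98 0 0 30; 38 -98 0 0 30; 38 -98 0 0 30; 38 -98 0 0 30; 38 -98 0 0 30; 38 -98 0 0 30; 38 -98 0 0 30; 38 -98 0 0 30")

```text
clock: 41.25
eef_pos: [491.6, -248.5, 180.2]
eef_rot: [-3.142, 0.0, 3.117]
wrist_force: [-0.1, 0.3, -1.4]
finger_gap: 39.8
```

Run:
```python
from h import *
go(490,-250,182,np.pi-.02)
shot('wrist','w18');shot('top','t4')
```

```text
clk 41.2 at [ 491.6 -248.5  180.2] yaw 3.117 gap 39.8 F [-0.1  0.3 -1.4] -> tx 1.6 ty -1.6 tz -1.8 tw -0.005
```

View pics/w18.png

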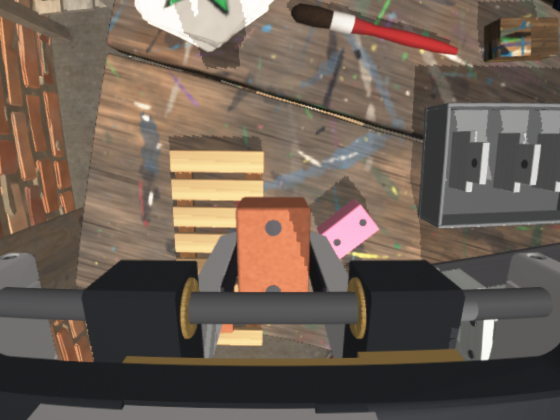

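View pics/t4.png

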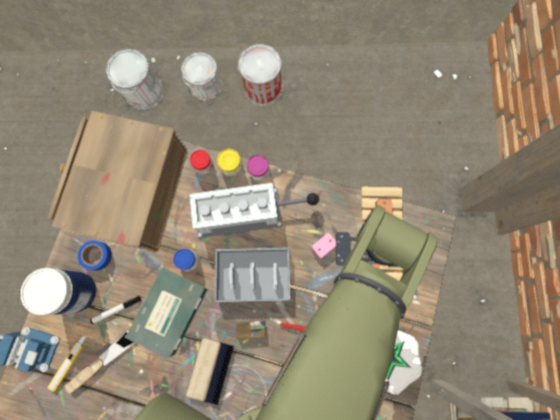

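Run:
```python
from h import *
T=np.load('pics/w18_s.npy')
print(onz('wrist',[[169,151],[264,151],[177,255],[263,340],[264,172]],18,T).round(1))
print(onz('top',[[362,190],[403,190],[362,284],[403,286],[384,285]],18).round(1), onz('top',[[384,210]],50))
```

```text
[[ 437.2 -369.6   18. ]
 [ 440.5 -259.4   18. ]
 [ 565.7 -372.8   18. ]
 [ 691.7 -268.9   18. ]
 [ 464.6 -260.1   18. ]]
[[ 688.8 -269.8   18. ]
 [ 686.8 -382.9   18. ]
 [ 431.3 -257.7   18. ]
 [ 424.8 -365.8   18. ]
 [ 428.  -315.8   18. ]] [[ 624.91369657 -320.54488067   50.        ]]
```

Call:
jog_arm(deltas="-5 -34 10 0 30; -10 -68 40 0 30; -10 -68 80 0 30; -10 -68 115 0 30; -10 -68 140 0 30; -10 -68 155 0 30; -10 -68 155 0 30; -10 -68 155 0 30; -10 -68 155 0 30; -10 -68 155 0 30")

```text
clock: 42.6
eef_pos: [500.1, -316.9, 25.8]
eef_rot: [-3.141, 0.001, 3.117]
wrist_force: [-0.1, 0.3, -1.2]
finger_gap: 39.8
```

Run:
```python
from h import *
go(500,-317,17,np.pi-.02)
shot('wrist','w19')
```

```text
clk 42.6 at [ 500.1 -316.9   25.8] yaw 3.117 gap 39.8 F [-0.1  0.3 -1.2] -> tx 0.1 ty -0.1 tz 8.8 tw -0.005
```

View pics/w19.png

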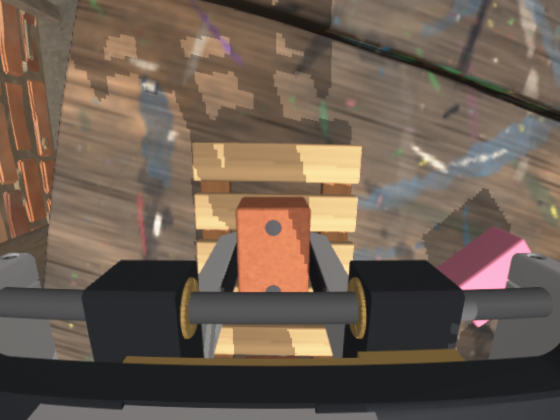

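The block at (273,245) hangs centred over the board, so I lower it and let go.

Call:
jog_arm(deltas="0 0 3 0 30; 0 0 6 0 30; 0 0 9 0 30; 0 0 9 0 30; 0 0 9 0 30; 0 0 9 0 62; 0 0 9 0 62; 0 0 9 0 62; 0 0 -20 0 62; 0 0 -70 0 62")

```text
clock: 43.9
eef_pos: [499.1, -316.2, 94.7]
eef_rot: [3.14, -0.003, 3.117]
wrist_force: [0.5, -0.3, 0.5]
finger_gap: 61.9
```

Call:
jog_arm(deltas="0 0 -60 0 66; 0 0 -95 0 66; 0 0 -95 0 66; -20 30 -95 0.1 66; -40 60 -95 0.28 66; -65 90 -95 0.46 66; -90 120 -95 0.64 66; -115 150 -95 0.82 66; -140 180 -95 1 66; -140 180 -95 1.18 66")

```text
clock: 45.15
eef_pos: [645.0, -137.8, 187.8]
eef_rot: [-3.14, -0.002, 1.934]
wrist_force: [-0.8, -0.6, 0.4]
finger_gap: 65.9
```

Run:
```python
from h import *
R=lambda a:np.array([[np.cos(a),-np.sin(a)],[np.sin(a),np.cos(a)]])
k=R(.125)@[0,-210]+[634.2,78];print(k)
go(*k,190,np.pi/2+.125)
shot('top','t5')
```

```text
[ 660.38169401 -130.36151012]
clk 45.1 at [ 645.  -137.8  187.8] yaw 1.934 gap 65.9 F [-0.8 -0.6  0.4] -> tx 1.5 ty 17.0 tz -2.2 tw 0.238
```

View pics/t5.png

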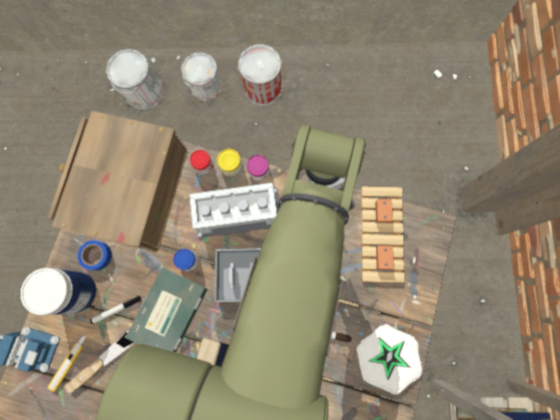

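Call:
jog_arm(deltas="2 15 -2 0.1 66; 2 15 -2 0.238 66; 2 15 -2 0.238 66; 2 15 -2 0.238 66; 2 15 -2 0.238 66; 2 15 -2 0.238 66; 2 15 -2 0.238 66; 2 15 -2 0.238 66; 2 15 -2 0.238 66; 2 15 -2 0.238 66")

```text
clock: 46.45
eef_pos: [657.6, -133.0, 192.2]
eef_rot: [-3.142, 0.0, 1.699]
wrist_force: [0.8, 0.2, -0.9]
finger_gap: 66.1
```

Run:
```python
from h import *
go(659.3,-131.5,21,np.pi/2+.125)
shot('wrist','w20')
```

```text
clk 46.5 at [ 657.6 -133.   192.2] yaw 1.699 gap 66.1 F [ 0.8  0.2 -0.9] -> tx 1.3 ty 1.9 tz 171.2 tw 0.003
```

View pics/w20.png

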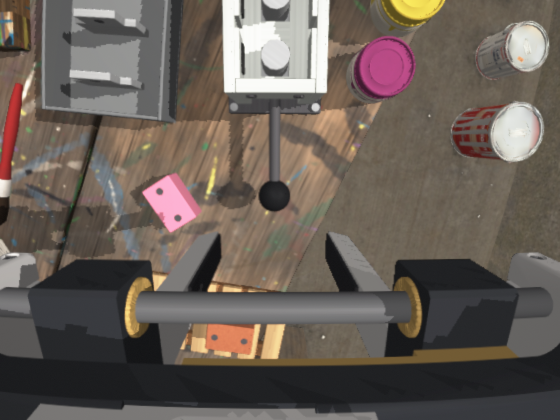

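Call:
jog_arm(deltas="1 2 50 0 66; 1 2 100 0 66; 1 2 140 0 66; 1 2 162 0 66; 1 2 171 0 66; 1 2 171 0 66; 1 2 171 0 20; 1 2 171 0 20; 1 2 171 0 20; 1 2 171 0 20", squeeze=50)

```text
clock: 47.75
eef_pos: [658.8, -131.9, 21.3]
eef_rot: [-3.14, -0.0, 1.699]
wrist_force: [-6.8, -1.0, 5.9]
finger_gap: 34.4
```

Gripped at 34 mm. Next I bring the lever up along its arc and a little past the stop.

Call:
jog_arm(deltas="0.5 0 -6 0 20; 1 0 -12 0 20; 2 0 -18 0 20; 3 0 -24 0 20; 4.6 0 -30 0 20; 6.3 0 -36 0 20; 8.3 0 -42 0 20; 10.8 0 -48 0 20; 11 0 -51 0 20; 11 0 -51 0 20", squeeze=60)

```text
clock: 49.0
eef_pos: [657.2, -119.2, 71.8]
eef_rot: [-3.139, -0.003, 1.699]
wrist_force: [-8.6, 7.3, -6.2]
finger_gap: 34.0
```

Run:
```python
from h import *
p,d=shot('wrist','w21');T=np.load('pics/w21_s.npy')
for u,v in((272,245),(272,252),(272,258)):
    o,r=ray('wrist',[(u,v)],T); print((o+r[0]*d[v,u]).round(1))
```

```text
[ 656.1 -109.5  111.6]
[ 656.5 -113.1  112.5]
[ 656.9 -116.3  112.9]
```

View pics/w21.png

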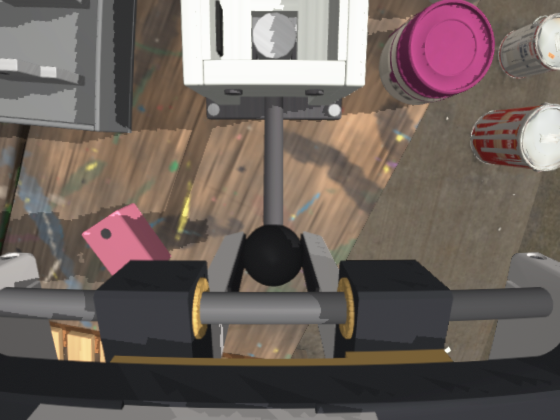

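Call:
jog_arm(deltas="0 0 -1 0 20; 0 0 -2 0 20; 0 0 -3 0 20; 0 0 -4 0 20; 0 0 -4 0 20; 0 0 -4 0 20; 0 0 -4 0 20; 0 0 -4 0 20; 0 0 -4 0 20; 0 0 -4 0 20")

```text
clock: 50.3
eef_pos: [657.0, -118.9, 73.2]
eef_rot: [-3.138, -0.004, 1.7]
wrist_force: [3.1, 5.2, -27.0]
finger_gap: 33.8
```

Call:
jog_arm(deltas="0 0 2 0 20; 0 0 2 0 20; 0 0 2 0 66; 0 0 2 0 66; 0 0 2 0 66; 0 0 -30 0 66; 0 0 -70 0 66; 0 0 -110 0 66; 40 0 -110 0 66; 80 0 -110 0 66")

```text
clock: 51.55
eef_pos: [647.9, -40.8, 187.0]
eef_rot: [3.14, 0.0, 1.698]
wrist_force: [0.6, 0.3, -1.3]
finger_gap: 65.8
```

Call:
jog_arm(deltas="50 20 0 0 66; 80 60 0 0 66; 100 110 0 0 66; 120 160 0 0 66; 140 210 0 0 66; 160 260 0 0 66; 180 300 0 0 66; 200 310 0 0 66; 200 310 0 0 66; 200 310 0 0 66")

```text
clock: 52.8
eef_pos: [829.5, 173.7, 161.6]
eef_rot: [3.095, -0.003, 1.699]
wrist_force: [-0.0, -0.9, 0.1]
finger_gap: 66.1
```

Run:
```python
from h import *
shot('scene','s9');p,d=shot('top','t9');crop('t9',180,140,420,310,3.3,'c11');print(manip.read_state()['eef_pos'])
crop('s9',130,90,440,360,2.5,'c12')
p,d=optics.camera('top')
hs=cv2.cvtColor(p,cv2.COLOR_RGB2HSV);M=((hs[...,2]<40)).astype(np.uint8);M[:180]=0;M[215:]=0;M[:,:300]=0;M[:,325:]=0
print('knob px',np.argwhere(M).mean(0)[::-1] if M.any() else None)
p=cv2.imread('pics/t0.png');hs=cv2.cvtColor(p,cv2.COLOR_BGR2HSV);M=((hs[...,2]<40)).astype(np.uint8);M[:180]=0;M[215:]=0;M[:,:300]=0;M[:,325:]=0
print('start',np.argwhere(M).mean(0)[::-1])
```

```text
[829.51587501 173.34188375 160.98338092]
knob px [311. 199.]
start [310.72727273 198.81818182]
```

View pics/c11.png

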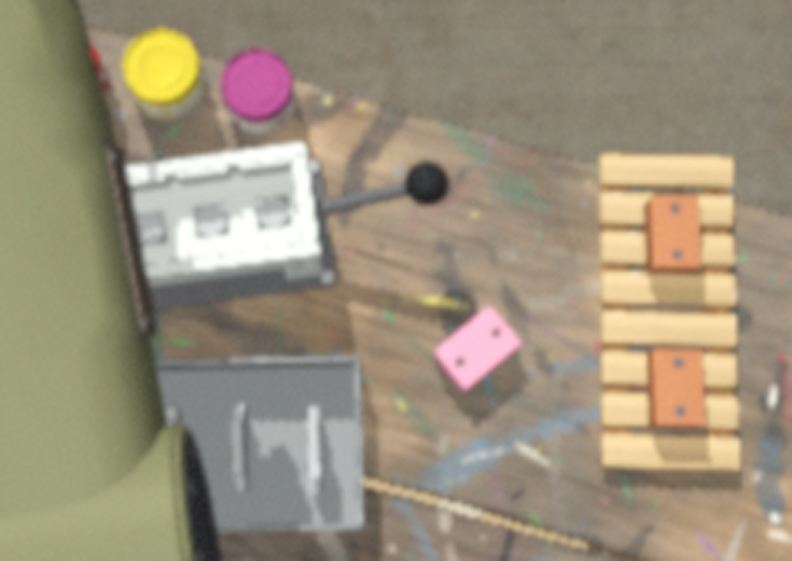

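View pics/c12.png

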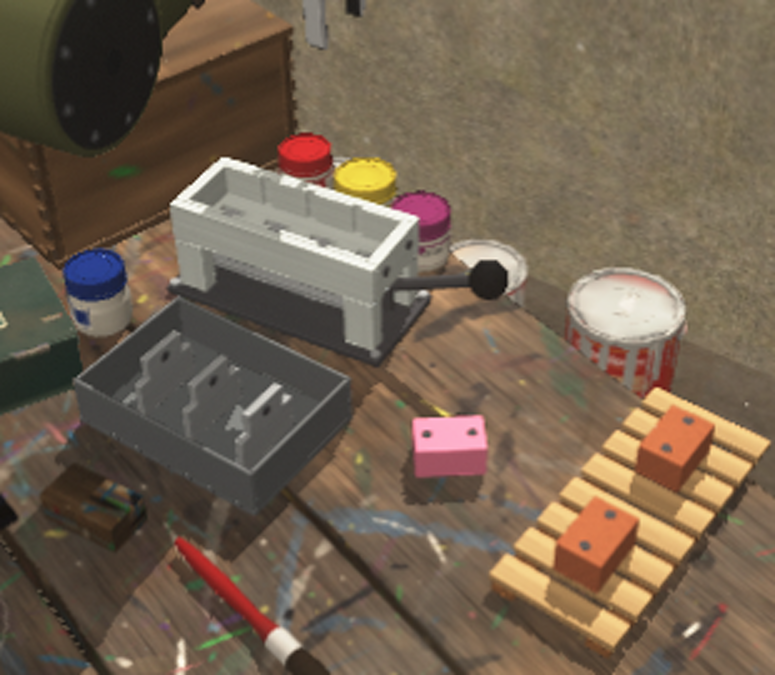

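Run:
```python
from h import *
shot('scene','s10')
for t in('s0','s9','s10'):
    g=cv2.imread(f'pics/{t}.png').max(2);M=(g<35);M[:185]=0;M[218:]=0;M[:,:312]=0;M[:,340:]=0;a=np.argwhere(M);print(t,len(a),a.mean(0)[::-1])
s=manip.read_state();print(s['clock'],s['eef_pos'],s['wrist_force'],abs(s['qd']).max())
print(proj('scene',[[659,-119.5,97],[658,-123,92]]))
```

```text
s0 80 [325.8    204.3625]
s9 7 [327.14285714 206.71428571]
s10 5 [328.6 206.6]
53.0 [829.52754792 172.94536702 160.52449799] [-0.29824883  0.07164692  0.48563702] 0.00379806672936118
[[326.20334258 200.81371919]
 [327.22216748 203.39461488]]
```

Run:
```python
from h import *
a=cv2.imread('pics/s0.png');b=cv2.imread('pics/s10.png')
for t,i in(('s0',a),('s10',b)):
    g=i.max(2);
    for th in(60,75):
        M=(g<th).astype(np.uint8);M[:185]=0;M[218:]=0;M[:,:312]=0;M[:,342:]=0
        n,l,s,c=cv2.connectedComponentsWithStats(M);k=1+s[1:,4].argmax();print(t,th,s[k],c[k])
im=np.hstack([cv2.resize(x[170:230,260:350],None,fx=4,fy=4,interpolation=2) for x in(a,b)]);cv2.imwrite('pics/k.png',im)
```

```text
s0 60 [312 195  21  15 202] [324.23762376 201.91089109]
s0 75 [312 194  21  16 220] [323.80909091 201.67272727]
s10 60 [312 195  21  15 193] [324.4507772  201.93782383]
s10 75 [312 195  21  15 215] [323.80465116 201.78139535]
```

View pics/k.png

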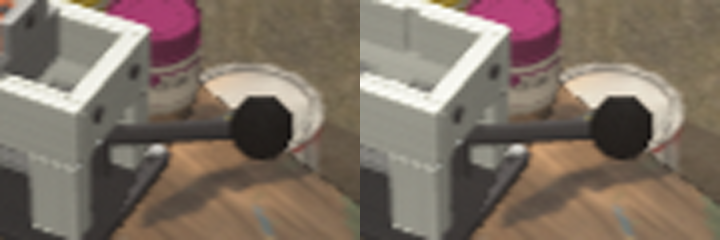

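The knob is within 0.1 px of where it started in the scene view, so the lever is fully up. Plates, blocks and pots are all in place, so I hand in.

```bash
python3 -c "
from cell import workorder
workorder.sign_off()"
```

```text
the job is handed in; nothing more can be done
```

I stripped the mould and handed the job in at about 53 s on the robot clock. My last pictures show everything where the task wants it, but sign-off gave no verdict.

- **Plates:** all three were drawn straight up and are standing inside the tub.
- **Lever down:** I pressed the knob to its stop, with 27 N upward at the wrist. The blocks rose to about 130 mm, the expected height.
- **Blocks:** only cavities 2 and 4 held blocks. Both now rest on the drying board, about 65 mm apart. I did not touch the pink look-alike.
- **Lever up:** I gripped the knob and raised it to its upper stop (27 N again). In the last pictures the knob was within about 0.1 px of its start position in the scene view. The top view also agreed, to 0.3 px.
- **Pots:** the blue, yellow and magenta pots stand upright in the final views. The red one is half hidden by the arm in the top view but upright in the scene view.

Three things did not go as expected:
- **Fingertip position:** the tips are about 14 mm behind the reported TCP, not 14 mm ahead as stated. My first grasp closed above plate 1 and held nothing. I corrected for this and the later grasps held.
- **Board moved:** it shifted about 30 mm after I placed the first block, so I measured it again before placing the second.
- **Retreat direction:** my final move away went in +x instead of -x, ending near (830, 173, 161) mm with the tool slightly tilted. The wrist force there was near zero, and the pictures show nothing disturbed.

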